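# Rebuild the rotor stack on a drive spindle

### The arm

A 6-joint arm with a two-finger parallel gripper is mounted at the origin on the work surface. World frame = base frame: x ahead of the robot, y to its left, z up, the work surface at z = 0. Lengths are in mm, angles in rad, forces in N, time in s.
With the tool pointing down it reaches from about 400 to 925 mm from the base axis. Payload 12.5 kg.
Tool frame: the origin (TCP) lies on the mounting face of the last link; the fingertips stand 190 mm ahead of it and the grasp point (between the pads) lies 171 mm ahead of it; x points along the fingers, y is the direction in which the jaws open and shut, and the axes are right-handed (so a half turn about x gives the same grasp; the last joint's range is limited). The gripper opens to 95 mm and grips with 3 to 60 N. Pads are 20 mm wide; open, the fingers measure 119 mm over their backs; the gripper's body (75 mm by 180 mm) begins 59 mm behind the grasp point.
Start: joints at [1.087, 0.491, 1.559, -0, 1.092, -0.106], TCP at [230.525, 580.933, 404.761] pointing down, gripper open.
Joint ranges: [-3.1, 3.1], [-0.84, 2.19], [0.05, 2.79], [-1.13, 4.28], [0.06, 2.93], [-2.69, 2.69]. Speed limits (rad/s): [2.22, 2.22, 2.79, 3.14, 3.14, 3.14].

### API

Orientations are given as [roll, pitch, yaw] about the fixed x, y, z axes, in that order (R = Rz(yaw) Ry(pitch) Rx(roll)).
In Python, from cell import env, eyes gives the robot as it stands. The module is installed in compiled form; this text tells all that it offers.
- The arm moves only by the tool jog_arm, never from a script. Its argument "deltas" is one flat list of numbers, 7 for each row, row after row: the shift along the tool's x, y, z in mm, then the turn, a rotation vector about the tool's x, y, z in rad, then the opening, from 0 (shut) to 1 (fully open). A call has 1 to 10 rows; each row shifts and turns the pose as measured when the row begins, along the tool's axes as they then stand; what a row does not reach is not made up. A row lasts 1/8 s, in which the tool goes at most 62.5 mm and 10.7 degrees, less where a joint would pass 70% of its speed; a pose out of reach is approached as far as the arm can. A call is refused whole if a number of a shift passes 62.5 or a number of a turn 0.188, either way. A call with a gripper value outside its range is refused whole. The fingers move at their own pace and stop on an object; the grip force is fixed at half the most. Time passes only in rows, so rows that do not move let the fingers close. It gives the time, the measured TCP pose, the force and the opening at its end, in the units of the state.
- env.state(): the state, without advancing time (a new reading comes with each control period).
- eyes.read_camera(name): name is "scene" or "top" or "wrist"; returns a dict with "image" (400x640x3 uint8, red, green, blue), "fovy" (degrees; the focal length in pixels is half the picture's height over the tangent of half this angle, whatever the lens; pixels are square), "cx", "cy" (the principal point, pixels), "world_from_camera" (4x4, takes a point from camera to world coordinates). Camera axes: x right, y up, looking along -z (the intrinsics and any distortion apply to the point x, -y, -z); pixel columns grow to the right and rows downward; lengths in mm; the calibration is good to about 2 mm. The wrist camera is an equidistant fisheye: a pixel r from the principal point sees the ray r / f radians off the axis. A picture is of the moment at which its call begins. There is no depth.
- env.job_done(): hands the job in, once; it reports no verdict.
The state is a dict: "t": time; "joints": joint angles; "qvel": joint speeds; "tau": joint torques, N m; "eef_pos": TCP position; "tcp_rot": TCP orientation; "ft_force": force on the tool from outside, world axes, zero at the start; "moment": the same for the moment, N m; "opening": opening from 0.0 (shut) to 1.0 (fully open).
Only numpy, scipy, OpenCV 4.12 (cv2) and the standard library are available. Lean on these libraries where they do the work, as an engineer would, in place of code of your own. Each camera call takes 0.05 s, during which the arm holds its last target.

### The job

Rebuild the stack on the upright spindle of the rotor drive unit: thread on the tube-shaped spacer first, then the flat washer, then the slotted bushing, slot side down. Each part must sit fully home on what is below it and be left there; the bushing goes home only once its slot drops over the spindle's tang, so press lightly and turn it until it does. Never force a part against the unit, and leave everything else on the bench where it is.

Things in the scene. Friction and masses are not known exactly. Their poses are not given: they have to be found in the camera images.
- hub: Rotor drive unit: white housing 150 x 150 x 50 mm (z), fixed to the bench. Origin: centre of its underside; z up. A braked steel spindle (it does not turn) stands upright in the middle of its flat top: first a round journal 22 mm in diameter, 28 mm high with bevelled top edge, then a rectangular tang up to 37 mm, then a round pilot 8 mm in diameter up to 60 mm.
- seat (a point): Point on the spindle's axis at the level of the housing's flat top, 50 mm above the bench; axes as the housing's. The stack builds up from here: home, the spacer's underside is at 0, the washer's at 22 mm, the bushing's at 30 mm (37 mm while the tang still holds the bushing up, 7 mm short of home).
- tip (a point): Tapered top end of the spindle's pilot, on its axis, 60 mm above seat; axes as the housing's. The tang below it is 20.5 mm long x 8 mm thick. Its long direction varies: anywhere within 58 degrees either way of the housing's x axis. It is not measured: see it from above before the bushing covers it, or find it by turning the bushing.
- spacer: Plain steel tube, outer diameter 38 mm, bore 24 mm, 22 mm tall, 60 g, standing on end on the bench. Origin: centre of its underside; z along the bore, up.
- washer: Thick flat steel washer, outer diameter 48 mm, bore 24 mm, 8 mm thick, about 60 g, lying flat. Origin: centre of its underside; z along the bore, up.
- bushing: Round steel bushing, outer diameter 38 mm, 26 mm tall, about 100 g, bore 10 mm, standing slot side down. A straight slot 9.5 mm wide and 9 mm deep is cut right across its underside along its own x axis; with x along the tang's long direction (to within about 4 degrees, either way round) it drops over the tang. Origin: centre of its underside; z up.
- wide_ring: Bystander: steel ring too wide for this job, outer diameter 58 mm, bore 40 mm, 7 mm thick, among the parts. Origin: centre of underside.
- tall_sleeve: Bystander: narrow steel sleeve, outer diameter 28 mm, bore 13 mm, 45 mm tall, near the parts. Origin: centre of underside.
- beaker: Bystander: glass beaker, 70 mm wide, 85 mm tall. Origin: centre of underside.
- wash_bottle: Bystander: white wash bottle with red spout, 74 mm wide, 190 mm tall. Origin: centre of underside.
- cylinder_glass: Bystander: tall narrow measuring cylinder of glass, foot 60 mm wide, 166 mm tall. Origin: centre of underside.
- meter: Bystander: grey instrument box 90 x 130 x 35 mm. Origin: centre of underside.
- jar: Bystander: amber glass jar with lid, 60 mm wide, 70 mm tall. Origin: centre of underside.
Not all that is in view belongs to the job. What is shaped like the washer but yellow is not meant.

How it is judged:
By the outcome, as a careful person would: the job done as asked, in the order asked, and still so for the second after the job is handed in, with the robot touching nothing.
It also fails if it takes over 72 s, if anything falls off the work surface, if the arm or the gripper's body presses on something with over 40 N, if the wrist force passes 120 N, or if a joint passes its speed limit or range.

## Working session

There is one attempt and no reset: what is moved stays moved. The work goes in short steps, Python scripts to look and compute and a tool call to move; the robot and the scene stay as the last step left them, time stands still between calls to the robot, and variables do not carry over. Pictures are saved under pics/ and viewed, and the job is handed in when it is done.

Besides the shell and the picture viewer there is one more tool, called after "Emit:" as name(argument=value, ...) on one line, values as JSON. jog_arm: Moves the arm, as the interface text tells. Its arguments: {"type":"object","properties":{"deltas":{"type":"array","items":{"type":"number"}}},"required":["deltas"]}

```bash
mkdir -p pics; cat > h.py <<'E'
import numpy as np, cv2, pickle
from cell import env, eyes
def snap(name,tag):
    d=eyes.read_camera(name); pickle.dump(d,open(f'pics/{tag}.pkl','wb'))
    cv2.imwrite(f'pics/{tag}.png',d['image'][:,:,::-1]); return d
def load(tag): return pickle.load(open(f'pics/{tag}.pkl','rb'))
def ray(d,u,v,fish=False):
    f=200/np.tan(np.radians(d['fovy'])/2); x=(u-d['cx'])/f;y=(v-d['cy'])/f
    if fish:
        r=np.hypot(x,y); s=np.sin(r)/r if r>1e-9 else 1; c=np.array([x*s,-y*s,-np.cos(r)])
    else: c=np.array([x,-y,-1.])
    M=np.array(d['world_from_camera']); return M[:3,3],M[:3,:3]@c
def px(d,u,v,z,fish=False):
    o,r=ray(d,u,v,fish); return o+r*(z-o[2])/r[2]
def proj(d,p,fish=False):
    M=np.array(d['world_from_camera']); c=M[:3,:3].T@(np.array(p,float)-M[:3,3]); f=200/np.tan(np.radians(d['fovy'])/2)
    x,y,z=c[0],-c[1],-c[2]
    if fish:
        r=np.hypot(x,y); a=np.arctan2(r,z); k=a/r if r>1e-9 else 1/z
    else: k=1/z
    return d['cx']+f*x*k,d['cy']+f*y*k
def crop(tag,u0,v0,u1,v1,s,out):
    im=load(tag)['image'][v0:v1,u0:u1,::-1]
    cv2.imwrite(f'pics/{out}.png',cv2.resize(im,None,fx=s,fy=s,interpolation=cv2.INTER_CUBIC))
E
python3 - <<'E'
from h import *
print(env.state())
for n in('scene','top','wrist'):
    d=snap(n,n+'0'); print(n,d['fovy'],d['cx'],d['cy'],np.round(d['world_from_camera'],3).tolist())
E
```

```text
{'t': 0.0, 'joints': array([ 1.08739586e+00,  4.91543610e-01,  1.55945012e+00, -1.39572257e-05,
        1.09167994e+00, -1.05589854e-01]), 'qvel': array([ 0.00083583,  0.0016714 , -0.00073709, -0.00048463, -0.000823  ,
       -0.00068716]), 'tau': array([ 2.62037873e-03, -6.12671041e+01, -2.58194822e+01,  6.93526282e-02,
        4.81794903e-02, -6.72573378e-05]), 'eef_pos': array([230.51156394, 580.90076024, 404.17130969]), 'tcp_rot': array([-1.66493571,  1.56971524, -2.04273988]), 'ft_force': array([-0.46569295, -0.31472396,  0.19613107]), 'moment': array([-0.03010095, -0.01734184,  0.03150542]), 'opening': 0.9988391254714983}
scene 46.351564222417856 326.90590621230393 203.40922050729662 [[-0.731, -0.422, 0.536, 1245.155], [0.682, -0.474, 0.557, 778.446], [0.019, 0.773, 0.635, 946.021], [0.0, 0.0, 0.0, 1.0]]
top 57.32725732110814 319.9501714409346 197.95929377267208 [[-0.023, 0.988, -0.154, 404.486], [-1.0, -0.02, 0.024, 39.169], [0.02, 0.154, 0.988, 1020.123], [0.0, 0.0, 0.0, 1.0]]
wrist 65.70646984690485 317.9146574440312 200.5065391747633 [[0.369, -0.904, -0.216, 168.853], [0.929, 0.359, 0.087, 605.758], [-0.001, -0.233, 0.972, 383.704], [0.0, 0.0, 0.0, 1.0]]
```

View pics/scene0.png

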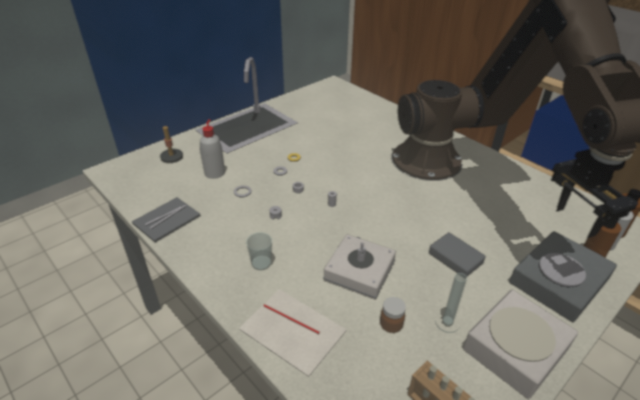

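View pics/top0.png

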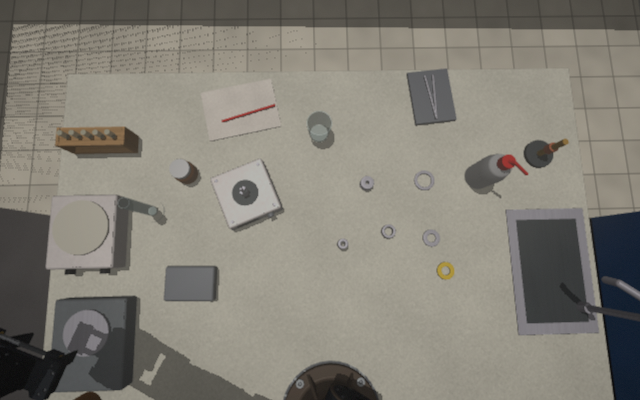

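View pics/wrist0.png

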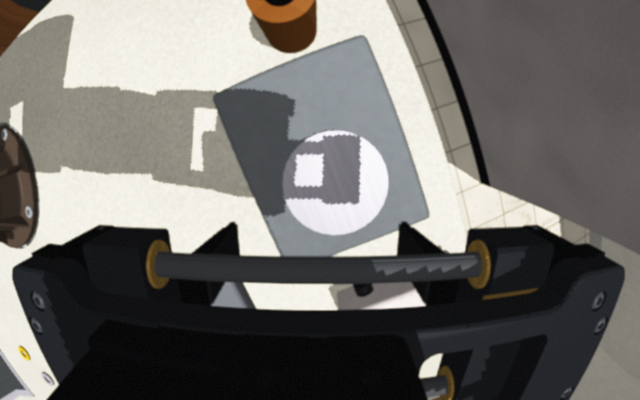

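```bash
python3 - <<'E'
from h import *
crop('top0',320,160,480,290,5,'c1'); crop('top0',190,140,310,240,6,'c2')
d=load('top0')
for n,u,v,z in [('bush?',367,183,26),('spacer?',388,231,22),('sleeve?',343,244,45),('washer?',431,238,8),('ring?',424,180,7),('yellow',445,270,8),('hub',245,193,90)]: print(n,px(d,u,v,z).round(1))
E
```

```text
bush? [ 598.4 -116.1   26. ]
spacer? [ 464.5 -168.5   22. ]
sleeve? [431.4 -42.2  45. ]
washer? [ 443.4 -290.     8. ]
ring? [ 607.7 -281.8    7. ]
yellow [ 355.5 -322.3    8. ]
hub [565.9 209.2  90. ]
```

View pics/c1.png

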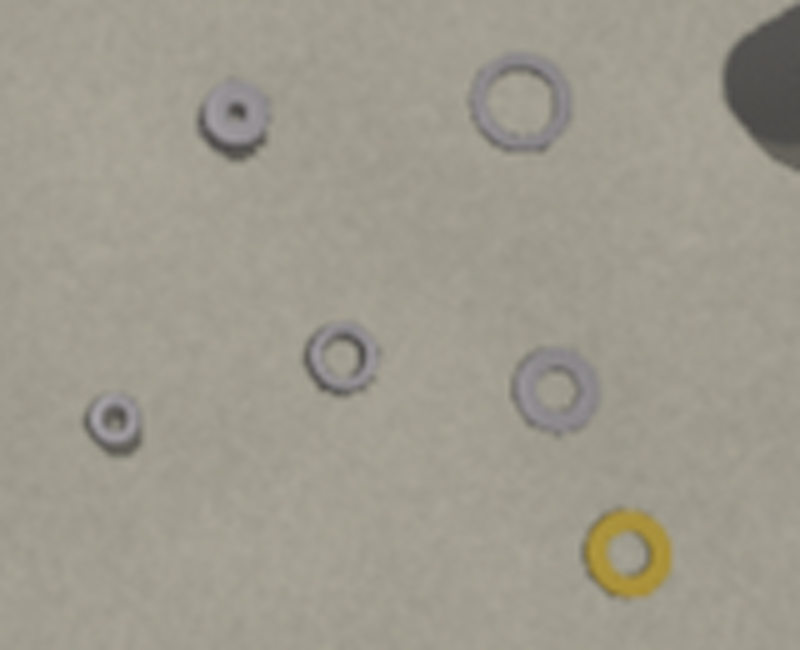

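View pics/c2.png

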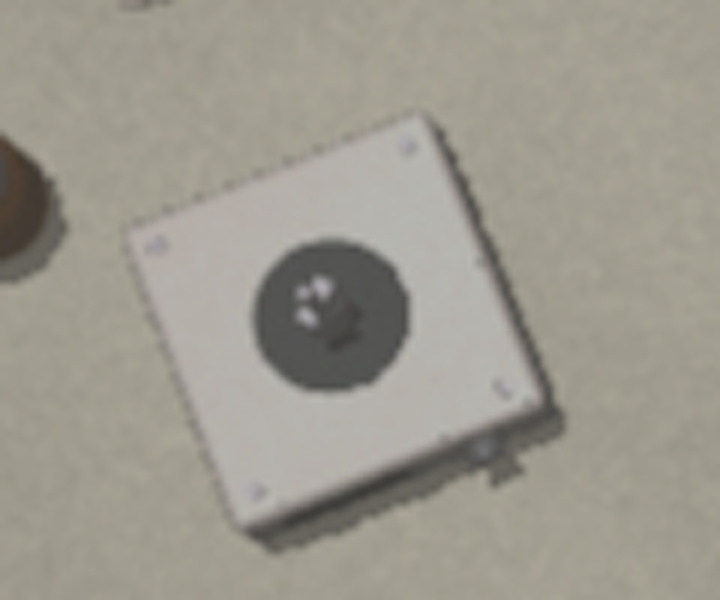

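The top view candidates, by pixel:
- Spacer: (388,231), narrow wall, about 38 mm across.
- Washer: (431,238), grey.
- Bushing: (367,183), small bore.
- Not meant: sleeve (343,244), wide ring (424,180), yellow washer (445,270).
- The hub's dark disc is centred at about (245,193).

The enlarged crop supports these choices. Next I'll check the sizes.

```bash
cat >> h.py <<'E'
from scipy.spatial.transform import Rotation as Ro
def RT(s): return Ro.from_euler('xyz',s['tcp_rot']).as_matrix()
def grasp(s,l=171): return np.array(s['eef_pos'])+l*RT(s)[:,0]
def togo(target,yaw=None,s=None):
    """tool-axes shift of grasp point to world target; yaw = direction of jaw axis(mod pi), pointing down"""
    s=s or env.state(); R=RT(s); g=grasp(s)
    rv=np.zeros(3)
    Rt=R
    x=np.array([0,0,-1.])
    y=R[:,1].copy()
    if yaw is not None:
        y=np.array([np.cos(yaw),np.sin(yaw),0]); 
        if y@R[:,1]<0: y=-y
    y[2]=0;y/=np.linalg.norm(y); Rt=np.stack([x,y,np.cross(x,y)],1)
    rv=Ro.from_matrix(R.T@Rt).as_rotvec()
    tcp_t=np.array(target)-171*Rt[:,0]
    print('t %.2f'%s['t'],'grasp',g.round(1),'jawyaw',round(float(np.arctan2(R[1,1],R[0,1])),3),'shift_tool',(R.T@(tcp_t-s['eef_pos'])).round(1),'shift_in_target_axes',(Rt.T@(tcp_t-s['eef_pos'])).round(1),'rotvec',rv.round(3),'F',np.round(s['ft_force'],1),'M',np.round(s['moment'],2),'open',round(s['opening'],3),'j',np.round(s['joints'],2))
E
python3 - <<'E'
from h import *
d=load('top0')
for n,u,v,z in [('bush',367,182.4,26),('spacer',388.4,231.4,22),('washer',431.2,237.8,8),('hub disc',245.3,192.7,50)]: print(n,px(d,u,v,z).round(1))
print('OD spacer',np.linalg.norm(px(d,320+307/5,231,22)-px(d,320+379/5,231,22)),'wash',np.linalg.norm(px(d,320+513/5,238,8)-px(d,320+600/5,238,8)),'bush',np.linalg.norm(px(d,320+200/5,182,26)-px(d,320+270/5,182,26)))
for u,v in [(423,115),(125,232),(545,402),(245,525)]: print(px(d,190+u/6,140+v/6,50).round(1))
print(RT(env.state()).round(3))
ws=load('wrist0'); M=np.array(ws['world_from_camera']); s=env.state(); R=RT(s)
print((R.T@(M[:3,3]-s['eef_pos'])).round(1),(R.T@M[:3,:3]).round(3))
togo([464.5,-169,140])
E
```

```text
bush [ 600.1 -116.2   26. ]
spacer [ 463.4 -169.5   22. ]
washer [ 443.9 -290.5    8. ]
hub disc [573.6 215.7  50. ]
OD spacer 39.52229047649635 wash 48.51063725054953 bush 38.98685315328443
[665.4 175.3  50. ]
[613.8 308.4  50. ]
[533. 121.  50.]
[481.2 253.   50. ]
[[-0.     0.369  0.929]
 [-0.001  0.929 -0.369]
 [-1.    -0.001 -0.   ]]
[ 20.6   0.4 -66.5] [[-0.     0.233 -0.972]
 [ 1.     0.    -0.   ]
 [ 0.    -0.972 -0.233]]
t 0.15 grasp [230.5 580.8 233.3] jawyaw 1.193 shift_tool [  93.8 -610.6  494.1] shift_in_target_axes [  93.3 -610.7  494.1] rotvec [-0.    -0.     0.001] F [-0.2  0.1 -0.9] M [ 0.05 -0.01 -0.  ] open 1.001 j [ 1.09  0.49  1.56  0.    1.09 -0.11]
```

```bash
python3 - <<'E'
from h import *
d=load('top0'); print(px(d,157,212,0).round(0),px(d,185,172,70).round(0))
togo([583,211,233])
E
```

```text
[533. 469.   0.] [629. 371.  70.]
t 0.15 grasp [230.5 580.8 233.3] jawyaw 1.193 shift_tool [ 4.000e-01 -2.138e+02  4.641e+02] shift_in_target_axes [ 3.000e-01 -2.138e+02  4.641e+02] rotvec [-0.    -0.     0.001] F [-0.2  0.1 -0.9] M [ 0.05 -0.01 -0.  ] open 1.001 j [ 1.09  0.49  1.56  0.    1.09 -0.11]
```

Emit:
jog_arm(deltas=[0,-23,50,0,0,0,1,0,-23,50,0,0,0,1,0,-23,50,0,0,0,1,0,-23,50,0,0,0,1,0,-23,50,0,0,0,1,0,-23,50,0,0,0,1,0,-23,50,0,0,0,1,0,-23,50,0,0,0,1,0,-23,50,0,0,0,1,0,0,0,0,0,0,1])

```text
t: 1.4
eef_pos: [582.9, 211.6, 402.0]
tcp_rot: [-2.076, 1.568, -2.451]
ft_force: [-1.0, -0.5, -0.3]
opening: 1.001
```

```bash
python3 - <<'E'
from h import *
togo([583,211,150])
E
```

```text
t 1.40 grasp [582.5 211.3 231. ] jawyaw 1.195 shift_tool [81.  -0.3  0.4] shift_in_target_axes [81.  -0.6  0.3] rotvec [-0.    -0.002  0.003] F [-1.  -0.5 -0.3] M [ 0.02  0.05 -0.  ] open 1.001 j [ 0.24  0.49  1.57 -0.    1.08 -0.95]
```

Tracking is accurate, so I'll descend for a look at the tang.

Emit:
jog_arm(deltas=[40,0,0,0,0,0,1,40,0,0,0,0,0,1,0,0,0,0,0,0,1])

```text
t: 1.78
eef_pos: [581.9, 212.1, 320.4]
tcp_rot: [-2.207, 1.568, -2.583]
ft_force: [-0.0, -0.1, 0.4]
opening: 0.997
```

```bash
python3 - <<'E'
from h import *
d=snap('wrist','w1')
togo([573,215,150])
u,v=proj(d,[573.5,215,87],True);print(u,v, proj(d,[573.5,215,50],True), proj(d,[573.5,215,110],True))
u,v=int(u),int(v); crop('w1',max(0,u-80),max(0,v-60),u+80,v+60,5,'c3'); print(max(0,u-80),max(0,v-60))
E
```

```text
t 1.82 grasp [582.4 212.1 151.3] jawyaw 1.195 shift_tool [ 1.3 -0.9 -9.6] shift_in_target_axes [ 1.3 -0.9 -9.6] rotvec [0.    0.001 0.001] F [ 0.1 -0.   0.7] M [ 0.   -0.02 -0.02] open 0.996 j [ 0.24  0.57  1.66 -0.    0.91 -0.95]
317.4972904726178 209.97643699842985 (np.float64(317.6434867189828), np.float64(198.30942260765852)) (np.float64(317.38007832866157), np.float64(219.34675026296657))
237 149
```

View pics/w1.png

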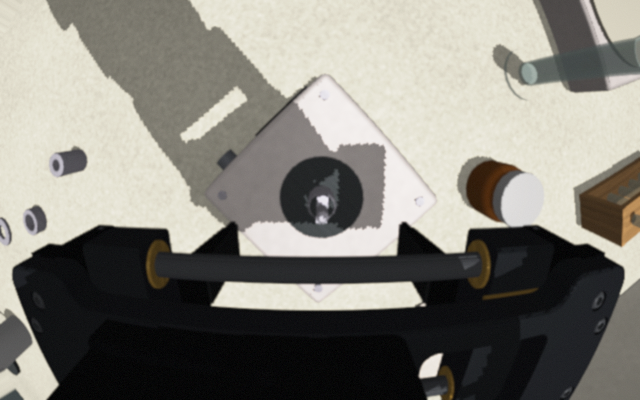

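View pics/c3.png

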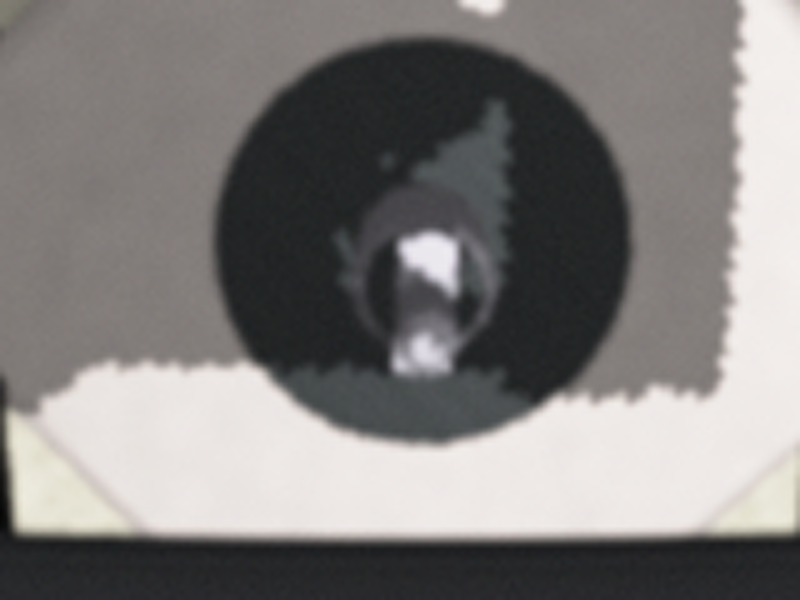

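```bash
python3 - <<'E'
from h import *
d=load('w1'); im=d['image'][175:235,290:355,::-1].astype(float)
im=(255*(im/255)**0.5).astype('uint8'); cv2.imwrite('pics/c4.png',cv2.resize(im,None,fx=10,fy=10,interpolation=cv2.INTER_CUBIC))
print(px(d,321.6,197,50,True))
E
```

```text
[573.66709429 218.4550744   50.        ]
```

View pics/c4.png

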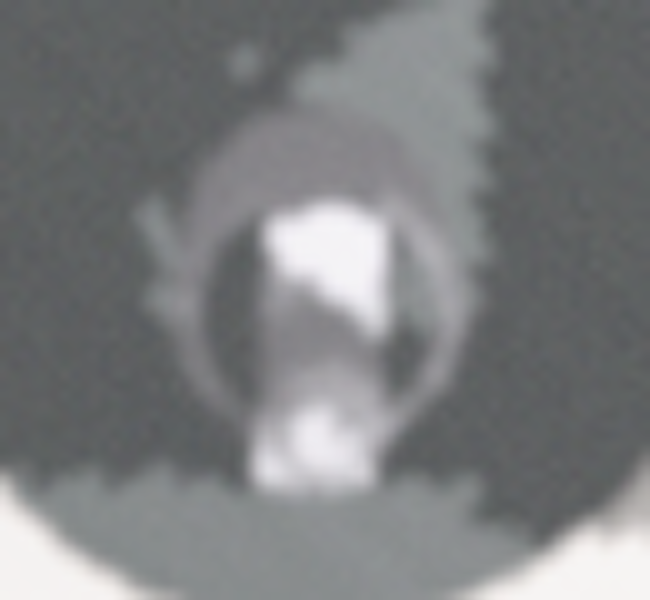

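```bash
python3 - <<'E'
from h import *
d=load('w1')
f=lambda a,b:px(d,290+a/10,175+b/10,87,True)
for a,b in [((262,240),(250,480)),((388,240),(375,480))]:
    v=f(*b)-f(*a); print(np.degrees(np.arctan2(v[1],v[0])))
print(f(318,347), np.linalg.norm(f(325,205)-f(312,490)))
togo([463.5,-169.5,150])
E
```

```text
-24.420333209332966
-24.06446022936852
[574.43492911 217.92601298  87.        ] 21.06622019809021
t 1.82 grasp [582.4 212.1 151.3] jawyaw 1.195 shift_tool [   1.6 -398.7   29.6] shift_in_target_axes [   1.3 -398.7   29.6] rotvec [0.    0.001 0.001] F [ 0.1 -0.   0.7] M [ 0.   -0.02 -0.02] open 0.996 j [ 0.24  0.57  1.66 -0.    0.91 -0.95]
```

Emit:
jog_arm(deltas=[0,-50,4,0,0,0,1,0,-50,4,0,0,0,1,0,-50,4,0,0,0,1,0,-50,4,0,0,0,1,0,-50,4,0,0,0,1,0,-50,4,0,0,0,1,0,-50,4,0,0,0,1,0,-50,4,0,0,0,1,0,0,0,0,0,0,1])

```text
t: 2.95
eef_pos: [465.0, -179.1, 339.4]
tcp_rot: [0.148, 1.543, -0.22]
ft_force: [0.1, 0.3, 0.2]
opening: 0.999
```

```bash
python3 - <<'E'
from h import *
d=snap('wrist','w2')
togo([463.4,-169.5,22])
u,v=proj(d,[463.4,-169.5,22],True);print(u,v)
u,v=int(u),int(v); crop('w2',max(0,u-80),max(0,v-60),u+80,v+60,5,'c5'); print(max(0,u-80),max(0,v-60))
E
```

```text
t 3.00 grasp [ 469.9 -178.8  168.5] jawyaw 1.204 shift_tool [146.3   6.5  -8.8] shift_in_target_axes [146.4   7.1  -4.8] rotvec [-0.     0.027 -0.004] F [0.2 0.1 0.5] M [-0.02  0.03 -0.05] open 1.0 j [-0.5   0.4   1.94  0.01  0.77 -1.71]
324.74044245012544 182.21129379169494
244 122
```

View pics/w2.png

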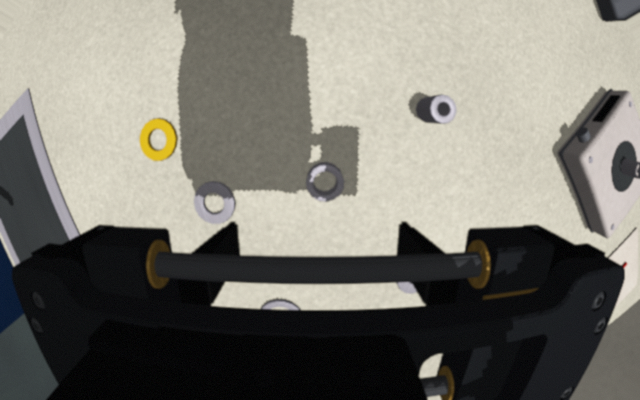

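View pics/c5.png

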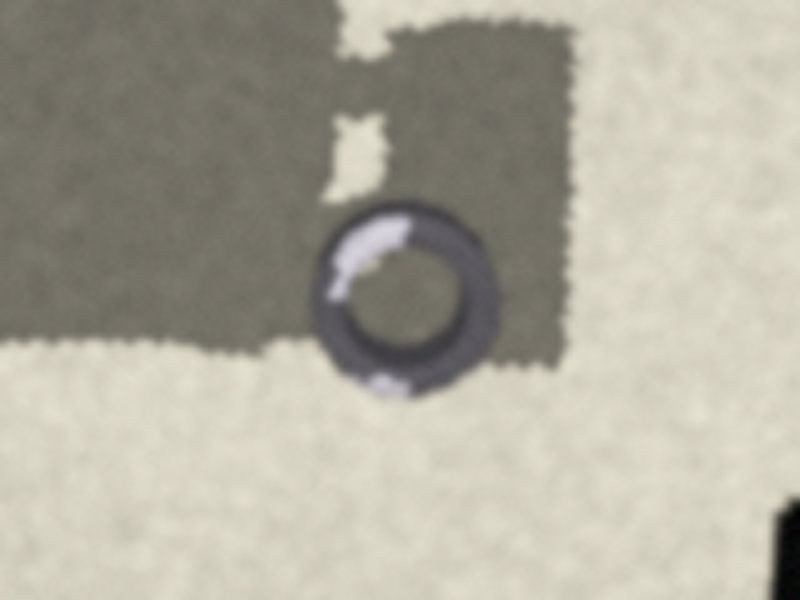

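Emit:
jog_arm(deltas=[0,7,-4,0,0.027,-0.004,1,40,0,0,0,0,0,1,40,0,0,0,0,0,1,20,0,0,0,0,0,1,0,0,0,0,0,0,1])

```text
t: 3.62
eef_pos: [466.3, -162.1, 240.5]
tcp_rot: [-1.42, 1.57, -1.778]
ft_force: [0.5, 0.1, 0.0]
opening: 0.999
```

```bash
python3 - <<'E'
from h import *
togo([463.4,-169.5,21.5])
E
```

```text
t 3.62 grasp [ 466.3 -162.2   69.5] jawyaw 1.212 shift_tool [48.  -7.9 -0.1] shift_in_target_axes [48.  -8.  -0.1] rotvec [0.    0.    0.001] F [0.5 0.1 0. ] M [-0.01 -0.02  0.02] open 0.999 j [-0.47  0.56  2.03 -0.    0.55 -1.68]
```

Emit:
jog_arm(deltas=[24,-8,0,0,0,0,1,24,0,0,0,0,0,1,0,0,0,0,0,0,0.6,0,0,0,0,0,0,0.4,0,0,0,0,0,0,0.3,0,0,0,0,0,0,0.3])

```text
t: 4.38
eef_pos: [466.2, -166.3, 198.2]
tcp_rot: [-0.266, 1.564, -0.618]
ft_force: [0.1, -0.0, -0.1]
opening: 0.633
```

```bash
python3 - <<'E'
from h import *
togo([463.4,-169.5,21.5])
E
```

```text
t 4.38 grasp [ 467.1 -166.9   27.2] jawyaw 1.219 shift_tool [ 5.7 -4.  -1.5] shift_in_target_axes [ 5.7 -4.  -1.5] rotvec [0.    0.007 0.002] F [ 0.1 -0.  -0.1] M [ 0.04  0.03 -0.04] open 0.633 j [-0.48  0.64  2.05 -0.    0.45 -1.69]
```

Emit:
jog_arm(deltas=[6,-4,-1.5,0,0.007,0,0.6,1,-1,-0.5,0,0,0,0.5,0,0,0,0,0,0,0.3,0,0,0,0,0,0,0.3,0,0,0,0,0,0,0.3])

```text
t: 5.0
eef_pos: [462.3, -170.8, 191.1]
tcp_rot: [-1.952, 1.569, -2.305]
ft_force: [-0.1, 0.7, 1.1]
opening: 0.378
```

```bash
python3 - <<'E'
from h import *
togo([463.4,-169.5,21.5])
E
```

```text
t 5.00 grasp [ 462.  -171.    20.1] jawyaw 1.218 shift_tool [-1.4  1.6  0.6] shift_in_target_axes [-1.4  1.6  0.6] rotvec [-0.    -0.001  0.002] F [-0.1  0.7  1.1] M [0.   0.01 0.05] open 0.378 j [-0.49  0.65  2.06 -0.    0.43 -1.7 ]
```

Emit:
jog_arm(deltas=[0,0,0,0,0,0,0.6,-1,0,0,0,0,0,0.6,0,0,0,0.18,0,0,0.6,0,0,0,0.18,0,0,0.6,0,0,0,0.18,0,0,0.6,0,0,0,0.18,0,0,0.6,0,0,0,0.18,0,0,0.6,0,0,0,0.18,0,0,0.6,0,0,0,0.18,0,0,0.6,0,0,0,0.18,0,0,0.6])

```text
t: 6.25
eef_pos: [462.4, -170.6, 192.7]
tcp_rot: [-0.18, 1.569, -2.018]
ft_force: [-0.7, 0.6, -0.6]
opening: 0.602
```

```bash
python3 - <<'E'
from h import *
togo([462.0,-171,21],-0.353)
E
```

```text
t 6.25 grasp [ 462.3 -170.9   21.7] jawyaw -0.267 shift_tool [ 0.7 -0.3  0.5] shift_in_target_axes [ 0.7 -0.3  0.5] rotvec [0.086 0.002 0.   ] F [-0.7  0.6 -0.6] M [-0.09  0.04 -0.04] open 0.602 j [-0.49  0.65  2.06 -0.    0.44 -0.22]
```

Emit:
jog_arm(deltas=[0,0,0.5,0,0,0,0.3,0,0,0,0,0,0,0.25,0,0,0,0,0,0,0.25,0,0,0,0,0,0,0.25,0,0,0,0,0,0,0.25])

```text
t: 6.88
eef_pos: [462.3, -171.1, 192.8]
tcp_rot: [-0.144, 1.569, -1.973]
ft_force: [0.0, 0.3, -0.1]
opening: 0.383
```

```bash
python3 - <<'E'
from h import *
togo([462.0,-171,21])
d=snap('wrist','w3')
print(proj(d,[462.2,-171,22],True))
E
```

```text
t 6.88 grasp [ 462.2 -171.4   21.8] jawyaw -0.258 shift_tool [ 0.8 -0.3 -0.1] shift_in_target_axes [ 0.8 -0.3 -0. ] rotvec [0.    0.002 0.   ] F [ 0.   0.3 -0.1] M [-0.13  0.13  0.06] open 0.383 j [-0.49  0.65  2.06 -0.    0.44 -0.23]
(np.float64(320.2843783473152), np.float64(254.46315655226408))
```

View pics/w3.png

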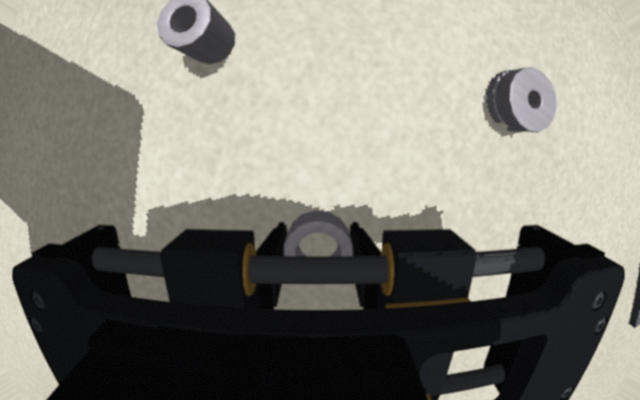

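Emit:
jog_arm(deltas=[-20,0,0,0,0,0,0.25,-45,0,0,0,0,0,0.25,-50,0,0,0,0,0,0.25,-30,0,-40,0,0,0,0.25,0,2,-50,0,0,0,0.25,0,2,-50,0,0,0,0.25,0,2,-50,0,0,0,0.25,0,2,-50,0,0,0,0.25,0,2,-50,0,0,0,0.25,0,2,-50,0,0,0,0.25])

```text
t: 8.18
eef_pos: [562.5, 162.1, 342.6]
tcp_rot: [0.12, 1.57, -1.711]
ft_force: [1.2, -0.4, -0.4]
opening: 0.38
```

```bash
python3 - <<'E'
from h import *
d3=load('w3');s=env.state();
z=np.array([-.255,-.967,0]); c=np.array([462.2,-171.3,22]); print(proj(d3,c-19*z,True),proj(d3,c-12*z,True))
crop('w3',270,195,370,265,8,'c6')
d=snap('wrist','w4')
togo([574,218,165])
u,v=proj(d,[574,217,87],True);print(u,v,proj(d,[574,217,50],True))
u,v=int(u),int(v); crop('w4',max(0,u-60),max(0,v-60),u+60,v+30,6,'c7'); print(max(0,u-60),max(0,v-60))
E
```

```text
(np.float64(320.5202334555378), np.float64(220.62798516449067)) (np.float64(320.4880122760461), np.float64(233.6076201260572))
t 8.22 grasp [563.8 166.5 171.6] jawyaw -0.259 shift_tool [  6.6  -3.1 -52.6] shift_in_target_axes [  6.6  -3.1 -52.6] rotvec [ 0.    -0.001 -0.001] F [-2.7  3.  -0.5] M [0.01 0.17 0.04] open 0.384 j [0.17 0.51 1.72 0.   0.91 0.43]
315.6319640471008 139.9393137065851 (np.float64(315.94531006898336), np.float64(138.22763859319954))
255 79
```

View pics/c6.png

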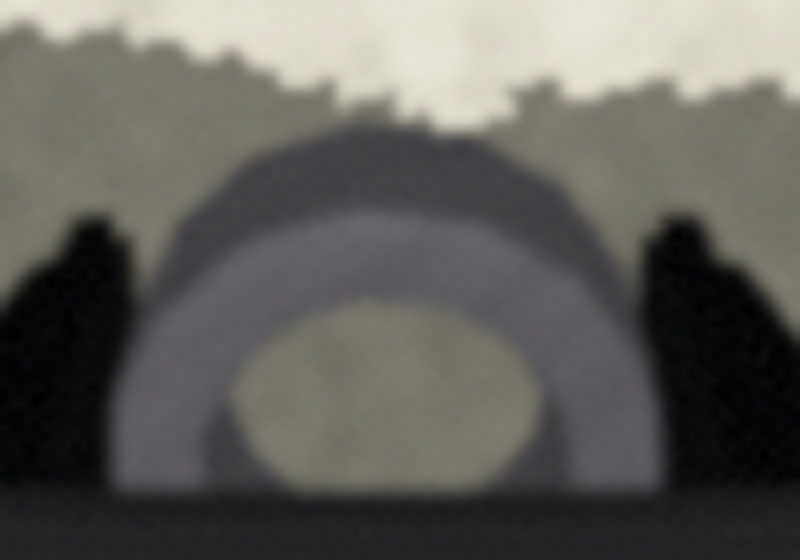

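View pics/w4.png

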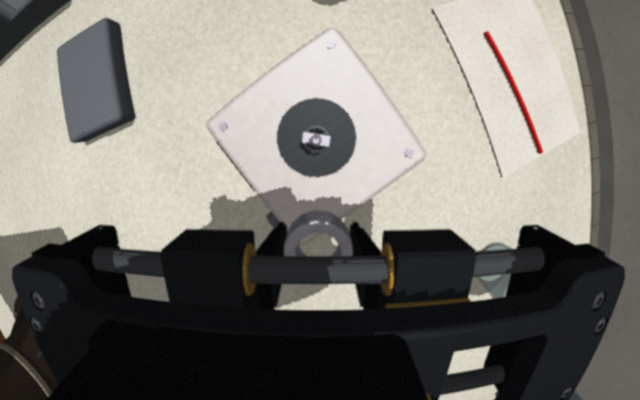

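View pics/c7.png

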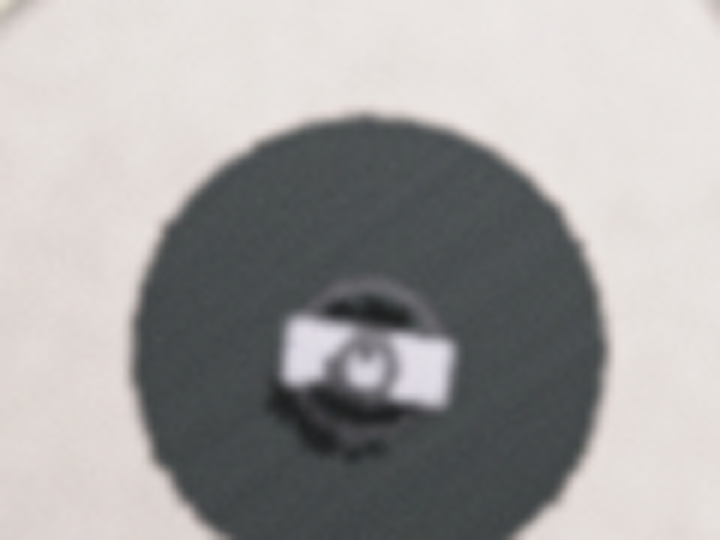

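```bash
python3 - <<'E'
from h import *
d1=load('w1');d4=load('w4')
A=px(d1,321.8,209.7,87,True)[:2]; A2=px(d1,321.6,197,50,True)[:2]
B=px(d4,316.0,139.5,87,True)[:2]; B2=px(d4,316.6,137.7,50,True)[:2]
print(A,A2,B,B2)
def yz(p): y=np.array([np.cos(p),np.sin(p)]); return y,np.array([y[1],-y[0]])
y1,z1=yz(1.195);y4,z4=yz(-.259)
print(z1,z4)
M=np.zeros((4,4));M[:2,:2]=np.eye(2);M[2:,:2]=np.eye(2)
M[:2,2]=-y1;M[:2,3]=-z1;M[2:,2]=-y4;M[2:,3]=-z4   # raw = hub - a*y - b*z
for P,Q in((A,B),(A2,B2)): print(np.linalg.solve(M,np.r_[P,Q]))
f=lambda a,b:px(d4,255+a/6,79+b/6,87,True)
for p,q in [((287,317),(455,340)),((280,385),(443,408))]:
    v=f(*q)-f(*p); print(np.degrees(np.arctan2(v[1],v[0])),np.linalg.norm(v))
togo([574.5,217.5,165])
E
```

```text
[574.43492911 217.92601298] [573.66709429 218.4550744 ] [574.35448182 217.25063862] [574.67173278 217.30041757]
[ 0.93021565 -0.3670134 ] [-0.25611403 -0.96664658]
[ 5.74015081e+02  2.17633545e+02 -4.26148371e-01 -2.83209629e-01]
[ 5.73520387e+02  2.17313044e+02 -1.11617847e+00  2.82670872e-01]
-22.826511913934883 21.296325431354738
-23.086296321261074 20.753691167360593
t 8.22 grasp [563.8 166.5 171.6] jawyaw -0.259 shift_tool [  6.6  -2.5 -52.2] shift_in_target_axes [  6.6  -2.5 -52.2] rotvec [ 0.    -0.001 -0.001] F [-2.7  3.  -0.5] M [0.01 0.17 0.04] open 0.384 j [0.17 0.51 1.72 0.   0.91 0.43]
```

Emit:
jog_arm(deltas=[0,-1,-26,0,0,0,0.25,6,-1,-25,0,0,0,0.25,20,0,0,0,0,0,0.25,0,0,0,0,0,0,0.25])

```text
t: 8.72
eef_pos: [574.4, 220.0, 315.1]
tcp_rot: [-1.6, 1.57, 2.859]
ft_force: [-0.0, -0.3, -0.4]
opening: 0.382
```

```bash
python3 - <<'E'
from h import *
togo([574.8,217.3,140])
E
```

```text
t 8.72 grasp [574.3 220.  144.1] jawyaw -0.254 shift_tool [4.1 1.1 2.5] shift_in_target_axes [4.1 1.1 2.5] rotvec [-0. -0.  0.] F [-0.  -0.3 -0.4] M [-0.13  0.15  0.  ] open 0.382 j [0.26 0.58 1.68 0.   0.89 0.51]
```

Emit:
jog_arm(deltas=[6,1,2.5,0,0,0,0.25,4,0,0,0,0,0,0.25,0,0,0,0,0,0,0.25])

```text
t: 9.1
eef_pos: [575.0, 216.4, 305.9]
tcp_rot: [2.246, 1.57, 0.42]
ft_force: [-1.3, -0.2, -0.3]
opening: 0.381
```

```bash
python3 - <<'E'
from h import *
togo([574.8,217.3,100])
d=snap('wrist','w5'); crop('w5',270,195,370,265,8,'c8')
d=snap('top','t5'); crop('t5',190,140,310,240,6,'c9')
E
```

```text
t 9.10 grasp [575.1 216.4 134.9] jawyaw -0.255 shift_tool [34.9 -0.4 -0.8] shift_in_target_axes [34.9 -0.4 -0.9] rotvec [ 0.    -0.001 -0.001] F [-1.3 -0.2 -0.3] M [-0.08  0.05  0.03] open 0.381 j [0.25 0.59 1.69 0.   0.87 0.51]
```

View pics/c8.png

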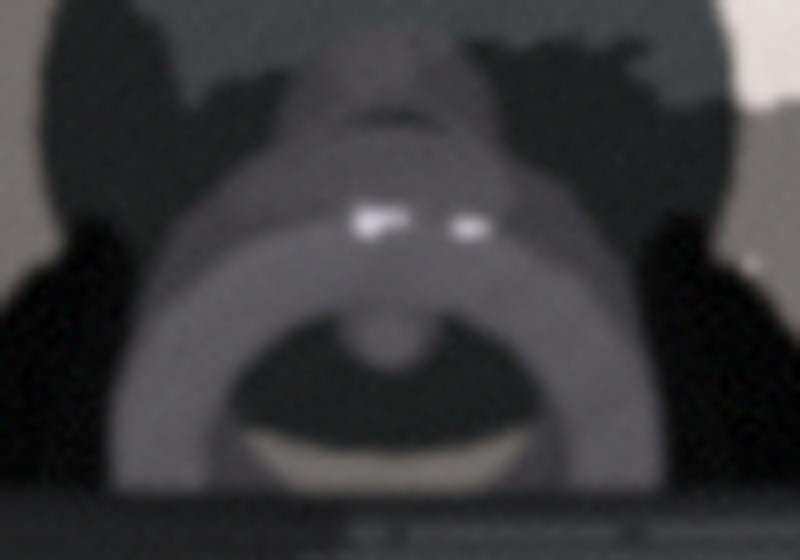

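View pics/c9.png

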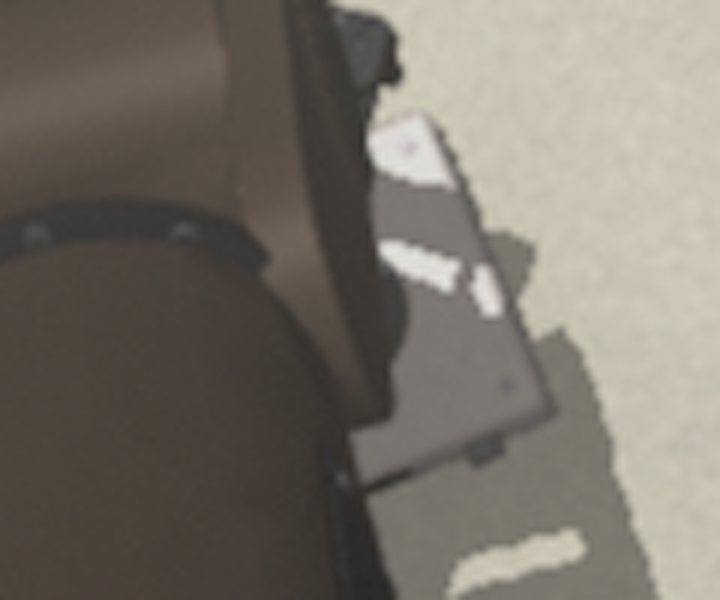

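```bash
python3 - <<'E'
from h import *
d=load('w5'); z=np.array([-.253,-.967,0])
for o in (-2,0,2,4,): print(o,[proj(d,np.array([575.1,216.4,h])+o*z,True)[1].round(1) for h in (113,110,108)])
# bore top far edge: 
g=np.array([575.1,216.4,135.3]);print(proj(d,g-12*z,True),proj(d,g-19*z,True))
o,r=ray(d,270+388/8,195+370/8,True)
p=o+r*(110-o[2])/r[2]; print(p, (p-[575.1,216.4,110])@z)
o,r=ray(d,270+390/8,195+447/8,True)  # disc near edge through bore
p=o+r*(50-o[2])/r[2]; print(p,(p-[575.1,216.4,50])@z)
d4=load('w4')
c=px(d4,255+369.5/6,79+352/6,50,True);e=px(d4,255+133/6,79+352/6,50,True);print(c,np.linalg.norm(c-e))
E
```

```text
-2 [np.float64(237.3), np.float64(235.6), np.float64(234.5)]
0 [np.float64(240.5), np.float64(238.7), np.float64(237.6)]
2 [np.float64(243.6), np.float64(241.8), np.float64(240.6)]
4 [np.float64(246.7), np.float64(244.9), np.float64(243.7)]
(np.float64(320.51592296844734), np.float64(234.12509718731906)) (np.float64(320.5605026017336), np.float64(221.1379699729277))
[573.76472494 215.06289407 110.        ] 1.6308060235010755
[566.17841865 184.49043468  50.        ] 33.113709742844854
[574.6652507  217.33248319  50.        ] 34.595411773336686
```

Emit:
jog_arm(deltas=[8,0,-1.3,0,0,0,0.25,8,0,0,0,0,0,0.25,4,0,0,0,0,0,0.25,0,0,0,0,0,0,0.25])

```text
t: 9.7
eef_pos: [575.3, 217.8, 284.7]
tcp_rot: [2.194, 1.569, 0.369]
ft_force: [0.3, 0.8, -1.2]
opening: 0.382
```

```bash
python3 - <<'E'
from h import *
togo([575.4,217.7,109])
E
```

```text
t 9.70 grasp [575.6 217.9 113.7] jawyaw -0.255 shift_tool [4.7 0.1 0.1] shift_in_target_axes [4.7 0.1 0.1] rotvec [ 0.    -0.001 -0.001] F [ 0.3  0.8 -1.2] M [-0.15  0.1   0.03] open 0.382 j [0.25 0.61 1.7  0.   0.83 0.51]
```

Emit:
jog_arm(deltas=[3,0,0,0,0,0,0.25,3,0,0,0,0,0,0.25,3,0,0,0,0,0,0.25,0,0,0,0,0,0,0.25])

```text
t: 10.2
eef_pos: [575.4, 217.9, 275.2]
tcp_rot: [2.159, 1.569, 0.334]
ft_force: [0.5, 0.1, -0.6]
opening: 0.384
```

```bash
python3 - <<'E'
from h import *
togo([575.4,217.7,100])
E
```

```text
t 10.20 grasp [575.7 218.  104.2] jawyaw -0.255 shift_tool [4.2 0.1 0.2] shift_in_target_axes [4.2 0.1 0.2] rotvec [ 0.    -0.001 -0.001] F [ 0.5  0.1 -0.6] M [-0.04  0.02 -0.03] open 0.384 j [0.25 0.63 1.71 0.   0.81 0.51]
```

Emit:
jog_arm(deltas=[3,0,0,0,0,0,0.25,3,0,0,0,0,0,0.25,0,0,0,0,0,0,0.25])

```text
t: 10.58
eef_pos: [575.4, 217.9, 268.9]
tcp_rot: [2.147, 1.569, 0.321]
ft_force: [-0.2, 0.3, -0.1]
opening: 0.385
```

```bash
python3 - <<'E'
from h import *
togo([575.4,217.7,71.8])
E
```

```text
t 10.57 grasp [575.7 218.   97.9] jawyaw -0.255 shift_tool [26.1 -0.   0.2] shift_in_target_axes [26.1  0.   0.2] rotvec [ 0.    -0.001 -0.002] F [-0.2  0.3 -0.1] M [-0.12  0.1   0.04] open 0.385 j [0.25 0.64 1.71 0.   0.79 0.51]
```

Nothing is touching yet and it is past the journal's top edge. Continuing down.

Emit:
jog_arm(deltas=[4,0,0,0,0,0,0.25,4,0,0,0,0,0,0.25,4,0,0,0,0,0,0.25,0,0,0,0,0,0,0.25])

```text
t: 11.08
eef_pos: [575.4, 217.9, 256.0]
tcp_rot: [2.164, 1.569, 0.339]
ft_force: [-0.7, -0.4, 0.0]
opening: 0.382
```

```bash
python3 - <<'E'
from h import *
togo([575.4,217.7,71.8])
E
```

```text
t 11.07 grasp [575.7 218.   85. ] jawyaw -0.255 shift_tool [13.2 -0.   0.2] shift_in_target_axes [13.2 -0.   0.2] rotvec [ 0.    -0.001 -0.001] F [-0.7 -0.4  0. ] M [-0.13  0.11 -0.02] open 0.382 j [0.25 0.65 1.72 0.   0.77 0.51]
```

Emit:
jog_arm(deltas=[4,0,0,0,0,0,0.25,4,0,0,0,0,0,0.25,3,0,0,0,0,0,0.25,1,0,0,0,0,0,0.25,0,0,0,0,0,0,0.25])

```text
t: 11.7
eef_pos: [575.5, 217.9, 243.1]
tcp_rot: [2.152, 1.569, 0.326]
ft_force: [-0.3, -0.0, 0.5]
opening: 0.382
```

```bash
python3 - <<'E'
from h import *
togo([575.4,217.7,71.8])
E
```

```text
t 11.70 grasp [575.8 218.   72.1] jawyaw -0.255 shift_tool [ 0.3 -0.1  0.2] shift_in_target_axes [ 0.3 -0.1  0.2] rotvec [ 0.    -0.001 -0.002] F [-0.3 -0.   0.5] M [-0.13  0.04 -0.04] open 0.382 j [0.25 0.67 1.73 0.   0.74 0.51]
```

Emit:
jog_arm(deltas=[0.5,0,0,0,0,0,0.25,0,0,0,0,0,0,0.25])

```text
t: 11.95
eef_pos: [575.6, 217.9, 243.0]
tcp_rot: [2.159, 1.568, 0.334]
ft_force: [-0.2, 0.5, -0.1]
opening: 0.386
```

Emit:
jog_arm(deltas=[1.2,0,0,0,0,0,0.25,0,0,0,0,0,0,0.25])

```text
t: 12.2
eef_pos: [575.5, 217.9, 243.1]
tcp_rot: [2.126, 1.568, 0.301]
ft_force: [-0.7, -0.4, -0.5]
opening: 0.386
```

Emit:
jog_arm(deltas=[0,0,0,0,0,0,0.6,0,0,0,0,0,0,0.6,-20,0,0,0,0,0,0.8,-40,0,0,0,0,0,1,-30,0,20,0,0,0,1,-5,0,50,0,0,0,1,0,0,0,0,0,0,1])

```text
t: 13.08
eef_pos: [557.4, 148.9, 339.9]
tcp_rot: [1.977, 1.568, 0.153]
ft_force: [-0.5, -0.2, 0.2]
opening: 0.993
```

```bash
python3 - <<'E'
from h import *
d=snap('wrist','w6')
togo([442.8,-292,165])
u,v=proj(d,[575.5,218,72],True); u,v=int(u),int(v); crop('w6',max(0,u-60),max(0,v-45),u+60,v+45,6,'c10'); print(u,v)
E
```

```text
t 13.12 grasp [558.4 150.2 168.8] jawyaw -0.253 shift_tool [  3.1  -0.8 456.8] shift_in_target_axes [  3.8  -0.8 456.8] rotvec [ 0.    -0.002 -0.003] F [ 0.4  1.3 -0. ] M [-0.03  0.02 -0.03] open 0.996 j [0.15 0.5  1.75 0.   0.89 0.4 ]
319 120
```

View pics/c10.png

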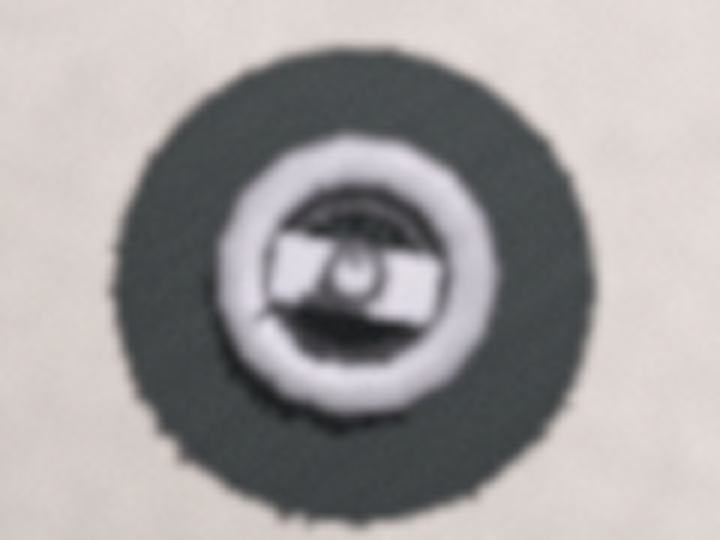

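Emit:
jog_arm(deltas=[0,0,51,0,0,0,1,0,0,51,0,0,0,1,0,0,51,0,0,0,1,0,0,51,0,0,0,1,0,0,51,0,0,0,1,0,0,51,0,0,0,1,0,0,51,0,0,0,1,0,0,45,0,0,0,1,0,0,30,0,0,0,1,0,0,0,0,0,0,1])

```text
t: 14.38
eef_pos: [454.3, -275.7, 335.3]
tcp_rot: [2.282, 1.565, 0.467]
ft_force: [-0.3, 0.9, -0.2]
opening: 0.998
```

```bash
python3 - <<'E'
from h import *
d=snap('wrist','w7')
togo([442.8,-292,20.5])
u,v=proj(d,[442.8,-292,8],True); print(u,v);u,v=int(u),int(v); crop('w7',max(0,u-60),max(0,v-45),u+60,v+45,6,'c11'); print(u,v)
E
```

```text
t 14.43 grasp [ 455.2 -274.3  164.3] jawyaw -0.244 shift_tool [143.7  -7.7  20.1] shift_in_target_axes [143.8  -7.1  19.5] rotvec [ 0.    -0.004 -0.004] F [-0.   0.  -0.5] M [-0.13  0.07  0.06] open 1.002 j [-0.67  0.45  1.87  0.01  0.83 -0.43]
310.95462353626124 211.78305842194817
310 211
```

View pics/w7.png

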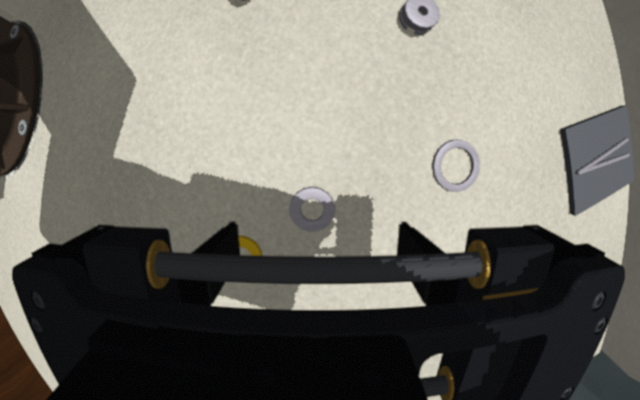

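View pics/c11.png

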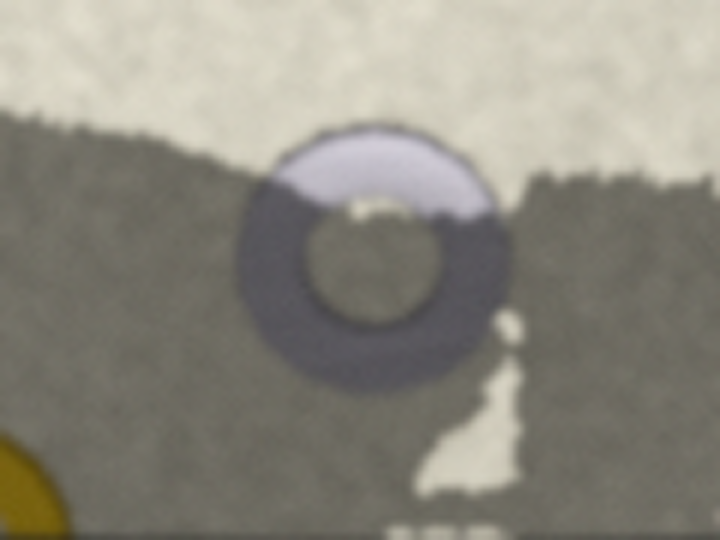

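```bash
python3 - <<'E'
from h import *
d=load('w7'); p=px(d,312.3,209.3,8,True); print(p)
# calibration offset from w5: raw hub vs true (575.5,218)
d4=load('w4'); print(px(d4,316.0,139.5,87,True), px(load('w6'),259+357/6,75+283/6,50,True), px(load('w6'),259+357/6,75+274/6,72,True))
p[2]=20.5; togo(p)
E
```

```text
[ 444.79484522 -289.77673932    8.        ]
[574.35448182 217.25063862  87.        ] [574.99519571 217.41703166  50.        ] [575.10389079 218.19981414  72.        ]
t 14.43 grasp [ 455.2 -274.3  164.3] jawyaw -0.244 shift_tool [143.7  -6.3  17.4] shift_in_target_axes [143.8  -5.7  16.9] rotvec [ 0.    -0.004 -0.004] F [-0.   0.  -0.5] M [-0.13  0.07  0.06] open 1.002 j [-0.67  0.45  1.87  0.01  0.83 -0.43]
```

Emit:
jog_arm(deltas=[20,-5,17,0,0,0,1,30,0,0,-0.175,0,0,1,30,0,0,-0.175,0,0,1,20,0,0,-0.175,0,0,0.8,10,0,0,-0.175,0,0,0.8,0,0,0,-0.175,0,0,0.8,0,0,0,-0.175,0,0,0.8,0,0,0,-0.175,0,0,0.7,0,0,0,-0.175,0,0,0.7,0,0,0,-0.175,0,0,0.7])

```text
t: 15.68
eef_pos: [453.9, -276.2, 220.2]
tcp_rot: [1.245, 1.564, 1.071]
ft_force: [0.7, 0.3, 0.5]
opening: 0.703
```

```bash
python3 - <<'E'
from h import *
togo([445.4,-290,20.5])
E
```

```text
t 15.68 grasp [ 454.5 -275.3   49.2] jawyaw 1.397 shift_tool [ 28.6 -15.2  -6.1] shift_in_target_axes [ 28.7 -15.   -6. ] rotvec [-0.     0.002 -0.006] F [0.7 0.3 0.5] M [-0.01  0.02 -0.05] open 0.703 j [-0.67  0.63  1.95  0.01  0.57 -2.08]
```

Emit:
jog_arm(deltas=[0,-15,-6,0,0,0,0.7,14,0,0,0,0,0,0.7,8,0,0,0,0,0,0.7,0,0,0,0,0,0,0.7])

```text
t: 16.18
eef_pos: [446.1, -288.6, 195.8]
tcp_rot: [1.412, 1.564, 1.232]
ft_force: [0.0, -0.9, 1.0]
opening: 0.699
```

```bash
python3 - <<'E'
from h import *
togo([445.4,-290,20.5])
E
```

```text
t 16.18 grasp [ 446.5 -287.5   24.8] jawyaw 1.391 shift_tool [ 4.3 -1.5 -0.4] shift_in_target_axes [ 4.3 -1.5 -0.4] rotvec [-0.     0.001 -0.007] F [ 0.  -0.9  1. ] M [ 0.01 -0.03 -0.  ] open 0.699 j [-0.7   0.67  1.96  0.01  0.51 -2.1 ]
```

Emit:
jog_arm(deltas=[3,-2,-1,0,0,-0.007,0.6,0.5,-0.5,0,0,0,0,0.4,0,0,0,0,0,0,0.4,0,0,0,0,0,0,0.4])

```text
t: 16.68
eef_pos: [444.7, -291.0, 192.2]
tcp_rot: [-0.41, 1.569, -0.591]
ft_force: [0.0, -0.2, -1.3]
opening: 0.487
```

```bash
python3 - <<'E'
from h import *
togo([445.4,-290,20.5])
E
```

```text
t 16.68 grasp [ 444.9 -291.2   21.2] jawyaw 1.39 shift_tool [0.7 1.1 0.6] shift_in_target_axes [0.7 1.1 0.6] rotvec [0.    0.001 0.001] F [ 0.  -0.2 -1.3] M [ 0.05 -0.   -0.03] open 0.487 j [-0.7   0.68  1.96  0.    0.5  -2.09]
```

Emit:
jog_arm(deltas=[0,0,0,0,0,0,0.65,0,0,0,0,0,0,0.65,0,0,0,0.18,0,0,0.65,0,0,0,0.18,0,0,0.65,0,0,0,0.18,0,0,0.65,0,0,0,0.18,0,0,0.65,0,0,0,0.18,0,0,0.65,0,0,0,0.18,0,0,0.65,0,0,0,0.18,0,0,0.65,0,0,0,0.18,0,0,0.65])

```text
t: 17.92
eef_pos: [444.8, -291.0, 193.0]
tcp_rot: [1.042, 1.568, -0.625]
ft_force: [-0.3, 0.5, -0.6]
opening: 0.65
```

```bash
python3 - <<'E'
from h import *
togo([444.9,-291.2,20.8],-0.255)
E
```

```text
t 17.93 grasp [ 445.2 -291.2   22. ] jawyaw -0.096 shift_tool [1.2 0.1 0.2] shift_in_target_axes [1.2 0.1 0.2] rotvec [ 0.159  0.001 -0.003] F [-0.3  0.5 -0.6] M [-0.06  0.09 -0.  ] open 0.65 j [-0.7   0.67  1.96  0.    0.5  -0.61]
```

Emit:
jog_arm(deltas=[1,0,0.2,0.16,0,0,0.65,0,0,0,0,0,0,0.45,0,0,0,0,0,0,0.4,0,0,0,0,0,0,0.4,0,0,0,0,0,0,0.4])

```text
t: 18.55
eef_pos: [444.8, -291.1, 192.2]
tcp_rot: [1.193, 1.568, -0.632]
ft_force: [0.1, 0.5, -0.4]
opening: 0.489
```

```bash
python3 - <<'E'
from h import *
togo([575.6,218,165],-0.255)
E
```

```text
t 18.55 grasp [ 445.3 -291.4   21.2] jawyaw -0.254 shift_tool [-144.4   -1.  -525.5] shift_in_target_axes [-143.8   -1.9 -525.6] rotvec [ 0.001  0.001 -0.003] F [ 0.1  0.5 -0.4] M [-0.12  0.14 -0.03] open 0.489 j [-0.7   0.68  1.96  0.    0.5  -0.45]
```

Emit:
jog_arm(deltas=[-15,0,0,0,0,0,0.4,-45,0,0,0,0,0,0.4,-50,0,-20,0,0,0,0.4,-30,0,-45,0,0,0,0.4,-5,0,-52,0,0,0,0.4,0,0,-52,0,0,0,0.4,0,0,-52,0,0,0,0.4,0,0,-52,0,0,0,0.4,0,0,-52,0,0,0,0.4,0,0,-52,0,0,0,0.4])

```text
t: 19.8
eef_pos: [539.4, 82.7, 352.0]
tcp_rot: [1.521, 1.558, -0.305]
ft_force: [-0.4, -0.5, -0.7]
opening: 0.491
```

```bash
python3 - <<'E'
from h import *
togo([575.6,218,145],-0.255)
E
```

```text
t 19.80 grasp [541.5  82.  181. ] jawyaw -0.256 shift_tool [  35.9    0.3 -140.1] shift_in_target_axes [  36.     0.9 -140.1] rotvec [-0.001  0.001 -0.013] F [-0.4 -0.5 -0.7] M [-0.15  0.06  0.04] open 0.491 j [ 0.03  0.44  1.82 -0.01  0.87  0.29]
```

Emit:
jog_arm(deltas=[0,0,-50,0,0,-0.013,0.4,0,0,-50,0,0,0,0.4,0,0,-38,0,0,0,0.4,20,0,0,0,0,0,0.4,10,0,0,0,0,0,0.4,0,0,0,0,0,0,0.4])

```text
t: 20.55
eef_pos: [573.3, 224.5, 327.4]
tcp_rot: [1.981, 1.567, 0.162]
ft_force: [-0.0, -0.5, 0.7]
opening: 0.49
```

```bash
python3 - <<'E'
from h import *
togo([575.6,218,140],-0.255)
E
```

```text
t 20.55 grasp [574.1 224.6 156.4] jawyaw -0.249 shift_tool [16.4  3.7  5.8] shift_in_target_axes [16.4  3.8  5.7] rotvec [ 0.006 -0.002 -0.004] F [-0.  -0.5  0.7] M [-0.09  0.06 -0.04] open 0.49 j [ 0.27  0.56  1.66 -0.    0.91  0.52]
```

Emit:
jog_arm(deltas=[8,3.7,5.8,0.006,-0.002,-0.004,0.4,8,0,0,0,0,0,0.4,0,0,0,0,0,0,0.4])

```text
t: 20.92
eef_pos: [575.9, 216.2, 311.8]
tcp_rot: [1.735, 1.57, -0.092]
ft_force: [-0.3, 0.3, 0.5]
opening: 0.491
```

```bash
python3 - <<'E'
from h import *
togo([575.6,218,112],-0.255)
d=snap('wrist','w8'); crop('w8',270,195,370,265,8,'c12')
E
```

```text
t 20.93 grasp [576.1 216.2 140.8] jawyaw -0.257 shift_tool [28.8 -0.8 -1.7] shift_in_target_axes [28.8 -0.8 -1.7] rotvec [-0.002 -0.    -0.001] F [-0.3  0.3  0.5] M [-0.05  0.08  0.  ] open 0.491 j [ 0.25  0.58  1.68 -0.    0.88  0.51]
```

View pics/c12.png

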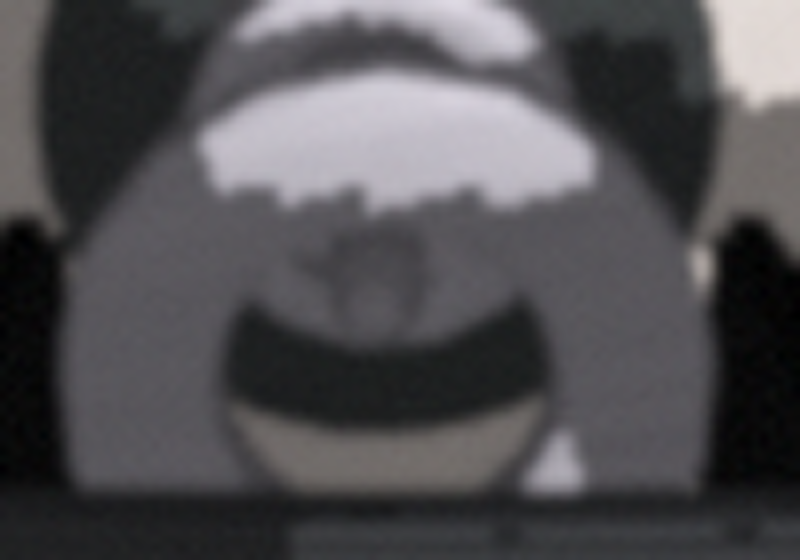

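Emit:
jog_arm(deltas=[8,-0.8,-1.8,0,0,0,0.4,8,0,0,0,0,0,0.4,4,0,0,0,0,0,0.4,0,0,0,0,0,0,0.4])

```text
t: 21.48
eef_pos: [575.7, 218.5, 290.7]
tcp_rot: [1.89, 1.57, 0.062]
ft_force: [0.9, -0.1, -0.6]
opening: 0.488
```

```bash
python3 - <<'E'
from h import *
togo([575.6,218,93.2],-0.255)
E
```

```text
t 21.48 grasp [575.9 218.5 119.7] jawyaw -0.257 shift_tool [26.5  0.   0.5] shift_in_target_axes [26.5  0.   0.5] rotvec [-0.002 -0.    -0.001] F [ 0.9 -0.1 -0.6] M [-0.09  0.12 -0.03] open 0.488 j [ 0.26  0.61  1.69 -0.    0.84  0.51]
```

Emit:
jog_arm(deltas=[5,0,0.4,0,0,0,0.4,4,0,0,0,0,0,0.4,4,0,0,0,0,0,0.4,0,0,0,0,0,0,0.4])

```text
t: 21.98
eef_pos: [575.6, 218.1, 277.0]
tcp_rot: [1.923, 1.569, 0.095]
ft_force: [0.1, -0.2, -0.5]
opening: 0.49
```

```bash
python3 - <<'E'
from h import *
togo([575.6,218,93.2],-0.255)
E
```

```text
t 21.98 grasp [575.9 218.1 106. ] jawyaw -0.257 shift_tool [12.8 -0.   0.1] shift_in_target_axes [12.8  0.   0.1] rotvec [-0.002 -0.001 -0.001] F [ 0.1 -0.2 -0.5] M [-0.09  0.09  0.01] open 0.49 j [ 0.25  0.62  1.7  -0.    0.81  0.51]
```

Emit:
jog_arm(deltas=[4,0,0,0,0,0,0.4,4,0,0,0,0,0,0.4,2,0,0,0,0,0,0.4,0,0,0,0,0,0,0.4])

```text
t: 22.48
eef_pos: [575.6, 217.9, 266.4]
tcp_rot: [1.634, 1.569, -0.193]
ft_force: [-0.8, -1.3, -0.2]
opening: 0.485
```

```bash
python3 - <<'E'
from h import *
togo([575.6,218,93.2],-0.255)
E
```

```text
t 22.48 grasp [575.9 217.9  95.4] jawyaw -0.257 shift_tool [ 2.2 -0.1 -0.1] shift_in_target_axes [ 2.2 -0.1 -0.1] rotvec [-0.002 -0.    -0.001] F [-0.8 -1.3 -0.2] M [-0.43  0.16  0.06] open 0.485 j [ 0.25  0.64  1.71 -0.    0.79  0.51]
```

Emit:
jog_arm(deltas=[1.5,0,0,0,0,0,0.4,1,0,0,0,0,0,0.4,1,0,0,0,0,0,0.4])

```text
t: 22.85
eef_pos: [575.6, 217.8, 264.0]
tcp_rot: [1.689, 1.569, -0.138]
ft_force: [-5.7, -3.3, 16.5]
opening: 0.493
```

Emit:
jog_arm(deltas=[1,0,0,0,0,0,0.4])

```text
t: 22.98
eef_pos: [575.5, 217.8, 264.0]
tcp_rot: [1.728, 1.568, -0.099]
ft_force: [-4.2, -2.7, 12.7]
opening: 0.489
```

Emit:
jog_arm(deltas=[0,0,0,0,0,0,0.7,0,0,0,0,0,0,0.7,-20,0,0,0,0,0,0.8,-40,0,0,0,0,0,1,-20,0,20,0,0,0,1,0,0,50,0,0,0,1,0,0,0,0,0,0,1])

```text
t: 23.85
eef_pos: [556.2, 146.9, 345.0]
tcp_rot: [1.758, 1.569, -0.068]
ft_force: [-0.3, 1.0, 0.3]
opening: 1.001
```

```bash
python3 - <<'E'
from h import *
d=snap('wrist','w9')
togo([599,-118,165])
u,v=proj(d,[575.5,218,80],True); u,v=int(u),int(v); crop('w9',max(0,u-60),max(0,v-45),u+60,v+45,6,'c13')
crop('w3',470,55,570,145,7,'c14'); 
d=snap('scene','s9'); u,v=proj(d,[599,-118,10]); print(u,v);u,v=int(u),int(v); crop('s9',u-25,v-20,u+25,v+20,15,'c15')
E
```

```text
t 23.90 grasp [557.2 148.1 174.1] jawyaw -0.255 shift_tool [  9.2 108.  246.8] shift_in_target_axes [  9.1 108.  246.8] rotvec [ 0.    -0.001 -0.003] F [ 0.9 -0.7  0. ] M [-0.11  0.06  0.02] open 1.0 j [ 0.15  0.49  1.75 -0.    0.9   0.4 ]
276.06709384151054 211.61244365125796
```

View pics/c13.png

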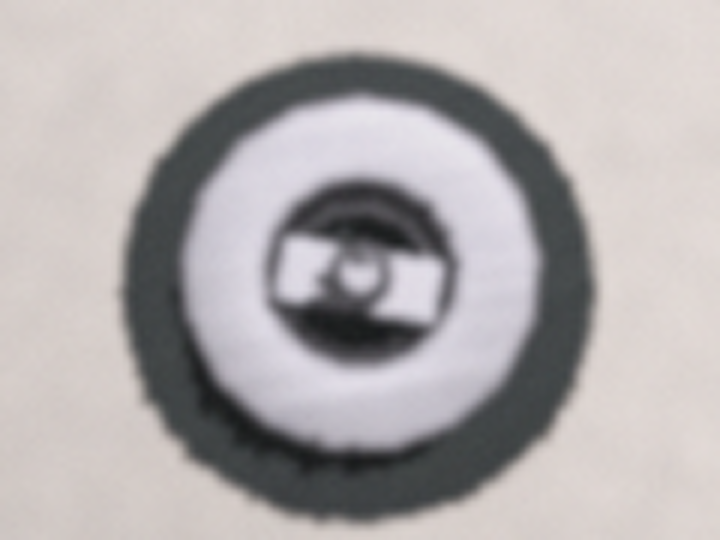

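View pics/c14.png

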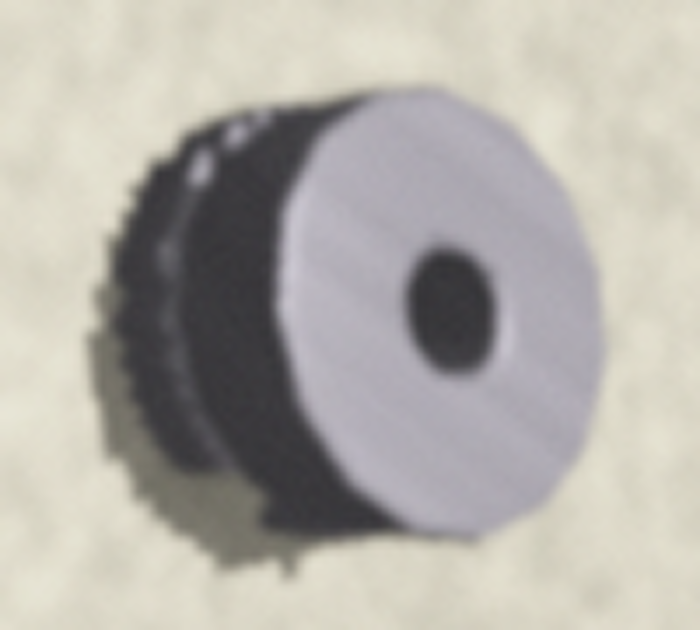

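View pics/c15.png

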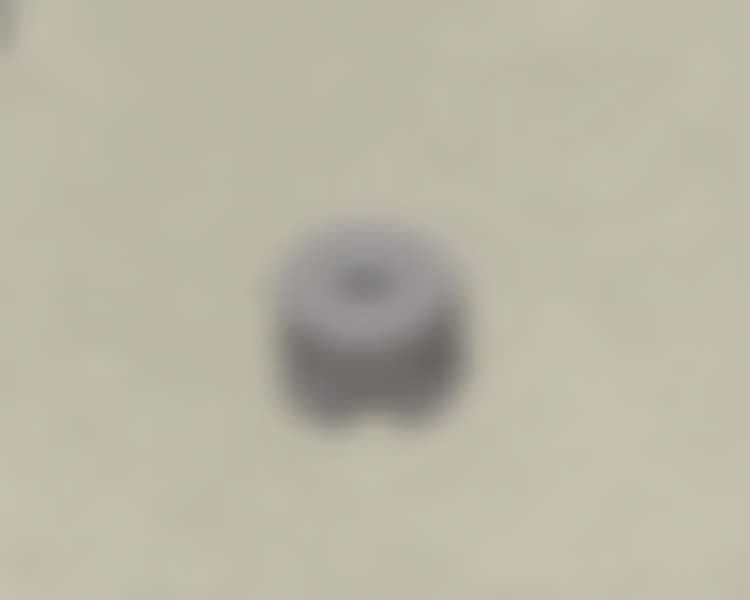

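```bash
python3 - <<'E'
from h import *
d3=load('w3'); ds=load('s9')
c=px(d3,470+442/7,55+312/7,26,True); print(c)
for ph in range(40,75,5):
    a=np.radians(ph);u=np.array([np.cos(a),np.sin(a)]);n=np.array([-u[1],u[0]])
    o=[];q=[]
    for sgn in(-1,1):
        for z in(0,9):
            p=np.r_[c[:2]+u*np.sqrt(19**2-4.75**2)+sgn*4.75*n,z]
            U,V=proj(d3,p,True); o.append((round((U-470)*7),round((V-55)*7)))
            U,V=proj(ds,p); q.append((round((U-251)*15),round((V-191)*15)))
    print(ph,o,q)
for k in (-19,19):
    e=np.array([-.811,.585])*k; print(proj(ds,np.r_[c[:2]+e,26]), )
print((np.array(proj(ds,c))-[251,191])*15)
im=load('w3')['image'][85:145,480:540,::-1].astype(float); im=(255*(im/255)**0.5).astype('uint8'); cv2.imwrite('pics/c16.png',cv2.resize(im,None,fx=10,fy=10,interpolation=cv2.INTER_CUBIC))
E
```

```text
[ 598.95950552 -116.21654129   26.        ]
40 [(389, 215), (446, 207), (324, 145), (381, 134)] [(343, 406), (340, 373), (388, 411), (386, 377)]
45 [(380, 200), (437, 192), (311, 137), (367, 125)] [(350, 408), (348, 375), (397, 410), (394, 377)]
50 [(369, 187), (426, 178), (297, 130), (353, 118)] [(358, 410), (356, 376), (405, 409), (402, 375)]
55 [(359, 174), (415, 164), (283, 125), (339, 112)] [(366, 410), (363, 377), (412, 407), (410, 374)]
60 [(347, 162), (403, 152), (269, 121), (324, 108)] [(374, 411), (372, 378), (420, 405), (418, 371)]
65 [(335, 152), (391, 141), (255, 118), (310, 106)] [(382, 411), (380, 378), (427, 402), (425, 369)]
70 [(322, 143), (378, 132), (241, 118), (295, 105)] [(390, 411), (388, 377), (434, 399), (432, 366)]
(np.float64(269.9320925732372), np.float64(208.31383241367487))
(np.float64(282.407494803107), np.float64(207.4958051690706))
[377.68233002 253.56340191]
```

View pics/c16.png

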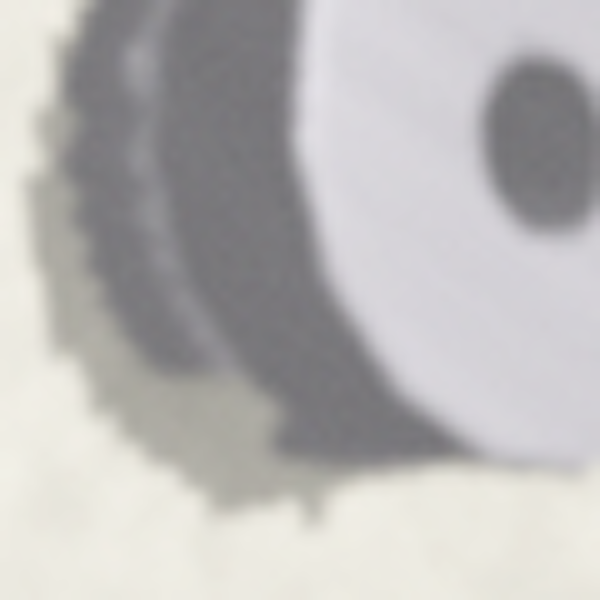

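```bash
python3 - <<'E'
from h import *
d3=load('w3')
c=px(d3,470+442/7,55+312/7,26,True)
for ph in range(220,245,4):
    a=np.radians(ph);u=np.array([np.cos(a),np.sin(a)]);n=np.array([-u[1],u[0]])
    o=[]
    for sgn in(-1,1):
        for z in(0,9):
            p=np.r_[c[:2]+u*np.sqrt(19**2-4.75**2)+sgn*4.75*n,z]
            U,V=proj(d3,p,True); o.append((round((U-480)*10),round((V-85)*10)))
    print(ph,o)
E
```

```text
220 [(96, 334), (172, 334), (194, 433), (272, 437)]
224 [(108, 351), (184, 352), (210, 441), (288, 446)]
228 [(120, 367), (196, 369), (226, 448), (304, 454)]
232 [(133, 382), (209, 385), (242, 454), (320, 460)]
236 [(146, 396), (223, 399), (258, 458), (337, 464)]
240 [(161, 409), (238, 412), (274, 461), (353, 467)]
244 [(175, 420), (253, 424), (290, 462), (370, 468)]
```

Emit:
jog_arm(deltas=[0,20,45,0,0,0,1,0,20,45,0,0,0,1,0,20,45,0,0,0,1,0,20,45,0,0,0,1,0,20,45,0,0,0,1,0,8,20,0,0,0,1,0,0,0,0,0,0,1])

```text
t: 24.82
eef_pos: [603.4, -119.0, 341.6]
tcp_rot: [3.007, 1.569, 1.188]
ft_force: [0.6, 0.1, -0.4]
opening: 1.0
```

```bash
python3 - <<'E'
from h import *
d=snap('wrist','w10')
togo([599,-117,23.5])
u,v=proj(d,[599,-117,26],True); print(u,v);u,v=int(u),int(v); crop('w10',max(0,u-60),max(0,v-45),u+60,v+45,6,'c17'); print(u,v)
E
```

```text
t 24.88 grasp [ 603.4 -117.9  170.6] jawyaw -0.247 shift_tool [147.1  -4.5   0.2] shift_in_target_axes [ 1.471e+02 -4.500e+00 -1.000e-01] rotvec [-0.    -0.002  0.   ] F [-0.6  0.1  0.6] M [-0.07  0.07 -0.04] open 0.997 j [-0.3   0.54  1.65  0.    0.95 -0.06]
314.33250365015437 195.26715623422064
314 195
```

View pics/c17.png

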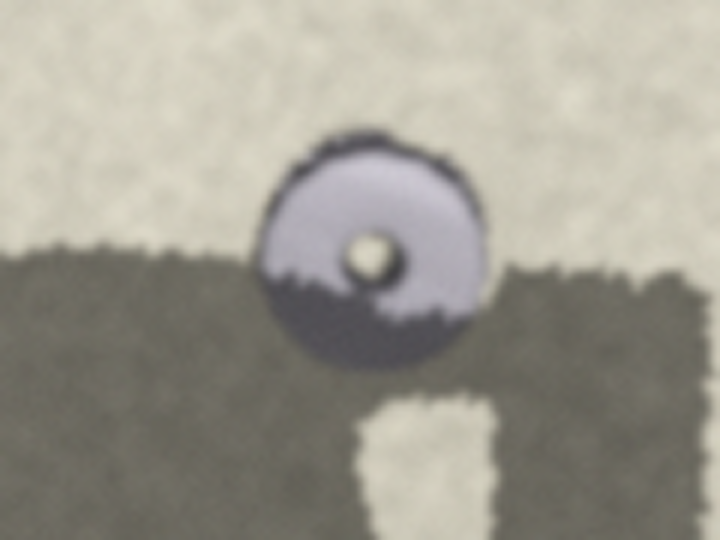

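Emit:
jog_arm(deltas=[10,-3,-1.5,0,0,0,0.8,45,0,0,0,0,0,0.7,50,0,0,0,0,0,0.7,25,0,0,0,0,0,0.7,0,0,0,0,0,0,0.7])

```text
t: 25.5
eef_pos: [599.7, -107.7, 206.9]
tcp_rot: [-2.957, 1.568, 1.516]
ft_force: [-0.4, -0.2, -0.9]
opening: 0.702
```

```bash
python3 - <<'E'
from h import *
togo([601.1,-116.2,23.5])
E
```

```text
t 25.50 grasp [ 599.7 -107.2   35.9] jawyaw -0.239 shift_tool [12.4  3.4  7.9] shift_in_target_axes [12.4  3.4  7.9] rotvec [-0.    -0.003  0.001] F [-0.4 -0.2 -0.9] M [-0.11  0.09  0.05] open 0.702 j [-0.29  0.72  1.76  0.    0.67 -0.05]
```

Emit:
jog_arm(deltas=[0,3.4,8,0,0,0,0.7,6,0,0,0,0,0,0.7,5,0,0,0,0,0,0.7,0,0,0,0,0,0,0.7])

```text
t: 26.0
eef_pos: [601.7, -115.9, 198.3]
tcp_rot: [2.174, 1.566, 0.365]
ft_force: [0.6, 0.5, -0.2]
opening: 0.7
```

```bash
python3 - <<'E'
from h import *
togo([601.1,-116.2,23.5])
E
```

```text
t 26.00 grasp [ 602.4 -115.6   27.3] jawyaw -0.238 shift_tool [ 3.8 -0.5  0.5] shift_in_target_axes [ 3.8 -0.5  0.5] rotvec [ 0.    -0.003 -0.004] F [ 0.6  0.5 -0.2] M [-0.06  0.12  0.04] open 0.7 j [-0.3   0.73  1.75  0.    0.65 -0.06]
```

Emit:
jog_arm(deltas=[3,-0.5,0.5,0,-0.003,-0.004,0.5,0,0,0,0,0,0,0.3,0,0,0,0,0,0,0.3,0,0,0,0,0,0,0.3,0,0,0,0,0,0,0.3])

```text
t: 26.62
eef_pos: [601.1, -116.3, 195.5]
tcp_rot: [0.279, 1.57, -1.529]
ft_force: [-0.5, 0.1, -0.4]
opening: 0.403
```

```bash
python3 - <<'E'
from h import *
togo([601.1,-116.2,23.5],1.005)
E
```

```text
t 26.62 grasp [ 601.1 -116.4   24.5] jawyaw -0.238 shift_tool [ 1.  -0.  -0.1] shift_in_target_axes [ 1.   0.1 -0. ] rotvec [-1.243e+00  1.000e-03  0.000e+00] F [-0.5  0.1 -0.4] M [-0.11  0.08  0.  ] open 0.403 j [-0.3   0.74  1.76 -0.    0.65 -0.06]
```

Emit:
jog_arm(deltas=[0,0,0,0,0,0,0.3,0,0,0,0,0,0,0.6,0,0,0,0,0,0,0.6,0,0,0,-0.18,0,0,0.6,0,0,0,-0.18,0,0,0.6,0,0,0,-0.18,0,0,0.6,0,0,0,-0.18,0,0,0.6,0,0,0,-0.18,0,0,0.6,0,0,0,-0.18,0,0,0.6,0,0,0,-0.18,0,0,0.6])

```text
t: 27.88
eef_pos: [601.1, -116.2, 195.8]
tcp_rot: [-0.512, 1.57, -1.02]
ft_force: [0.9, 1.3, -0.1]
opening: 0.597
```

```bash
python3 - <<'E'
from h import *
togo([601.1,-116.4,24],1.005)
E
```

```text
t 27.88 grasp [ 601.2 -116.3   24.8] jawyaw 1.062 shift_tool [ 0.8 -0.2  0.1] shift_in_target_axes [ 0.8 -0.2  0.1] rotvec [0.057 0.001 0.   ] F [ 0.9  1.3 -0.1] M [-0.01  0.04  0.03] open 0.597 j [-0.3   0.74  1.76 -0.    0.65 -1.36]
```

Emit:
jog_arm(deltas=[0.5,0,0,0,0,0,0.4,0,0,0,0,0,0,0.3,0,0,0,0,0,0,0.3,0,0,0,0,0,0,0.3,0,0,0,0,0,0,0.3])

```text
t: 28.5
eef_pos: [601.2, -116.3, 195.3]
tcp_rot: [-0.4, 1.57, -0.919]
ft_force: [-0.2, -0.4, -0.2]
opening: 0.39
```

```bash
python3 - <<'E'
from h import *
togo([575.6,218,170],-0.26)
E
```

```text
t 28.50 grasp [ 601.2 -116.4   24.3] jawyaw 1.052 shift_tool [-145.9  277.6 -187.8] shift_in_target_axes [-145.7 -110.6 -316.5] rotvec [ 1.312e+00  1.000e-03 -0.000e+00] F [-0.2 -0.4 -0.2] M [0.01 0.06 0.01] open 0.39 j [-0.3   0.74  1.76 -0.    0.65 -1.35]
```

Emit:
jog_arm(deltas=[-12,0,0,0,0,0,0.3,-30,0,0,0.18,0,0,0.3,-30,0,0,0.18,0,0,0.3,-30,0,0,0.18,0,0,0.3,-30,0,0,0.18,0,0,0.3,-15,0,0,0.18,0,0,0.3,0,0,0,0.18,0,0,0.3,0,0,0,0.18,0,0,0.3,0,0,0,0,0,0,0.3])

```text
t: 29.62
eef_pos: [600.0, -115.7, 353.8]
tcp_rot: [1.405, 1.567, -0.414]
ft_force: [0.1, -0.7, -1.4]
opening: 0.387
```

```bash
python3 - <<'E'
from h import *
togo([575.6,218,160],-0.208)
E
```

```text
t 29.62 grasp [ 600.6 -116.   182.8] jawyaw -0.249 shift_tool [  22.2 -105.9 -317.4] shift_in_target_axes [  22.8  -92.7 -321.5] rotvec [-0.041  0.001 -0.004] F [ 0.1 -0.7 -1.4] M [-0.08  0.08  0.  ] open 0.387 j [-0.3   0.52  1.65 -0.    0.96 -0.05]
```

Emit:
jog_arm(deltas=[0,-13,-46,-0.04,0,-0.004,0.3,0,-13,-46,0,0,0,0.3,0,-13,-46,0,0,0,0.3,0,-13,-46,0,0,0,0.3,0,-13,-46,0,0,0,0.3,0,-13,-46,0,0,0,0.3,0,-10,-35,0,0,0,0.3,0,0,0,0,0,0,0.3,0,0,0,0,0,0,0.3])

```text
t: 30.75
eef_pos: [574.0, 215.4, 356.1]
tcp_rot: [1.043, 1.569, -0.695]
ft_force: [-0.7, -0.4, 0.1]
opening: 0.39
```

```bash
python3 - <<'E'
from h import *
togo([575.6,218,145],-0.208)
E
```

```text
t 30.75 grasp [574.2 215.3 185.1] jawyaw -0.168 shift_tool [40.1  1.1 -2.8] shift_in_target_axes [40.1  1.1 -2.8] rotvec [ 0.04   0.001 -0.002] F [-0.7 -0.4  0.1] M [-0.13  0.07  0.06] open 0.39 j [ 0.25  0.52  1.64 -0.    0.97  0.42]
```

Emit:
jog_arm(deltas=[15,1,-2.8,0.04,0,0,0.3,20,0,0,0,0,0,0.3,5,0,0,0,0,0,0.3,0,0,0,0,0,0,0.3])

```text
t: 31.25
eef_pos: [576.6, 213.9, 316.5]
tcp_rot: [1.293, 1.568, -0.485]
ft_force: [0.2, -0.6, -1.3]
opening: 0.388
```

```bash
python3 - <<'E'
from h import *
togo([575.6,218,138],-0.208)
d=snap('wrist','w11'); crop('w11',270,180,370,265,8,'c18')
d=snap('scene','s11'); u,v=proj(d,[575.6,218,100]); print(u,v); u,v=int(u),int(v); crop('s11',u-40,v-40,u+40,v+35,8,'c19')
E
```

```text
t 31.25 grasp [577.  213.7 145.5] jawyaw -0.208 shift_tool [ 7.5 -1.8 -3.8] shift_in_target_axes [ 7.5 -1.8 -3.8] rotvec [ 0.     0.001 -0.003] F [ 0.2 -0.6 -1.3] M [-0.09  0.01 -0.  ] open 0.388 j [ 0.25  0.57  1.68 -0.    0.89  0.46]
362.21544796714915 244.11732841719285
```

View pics/c18.png

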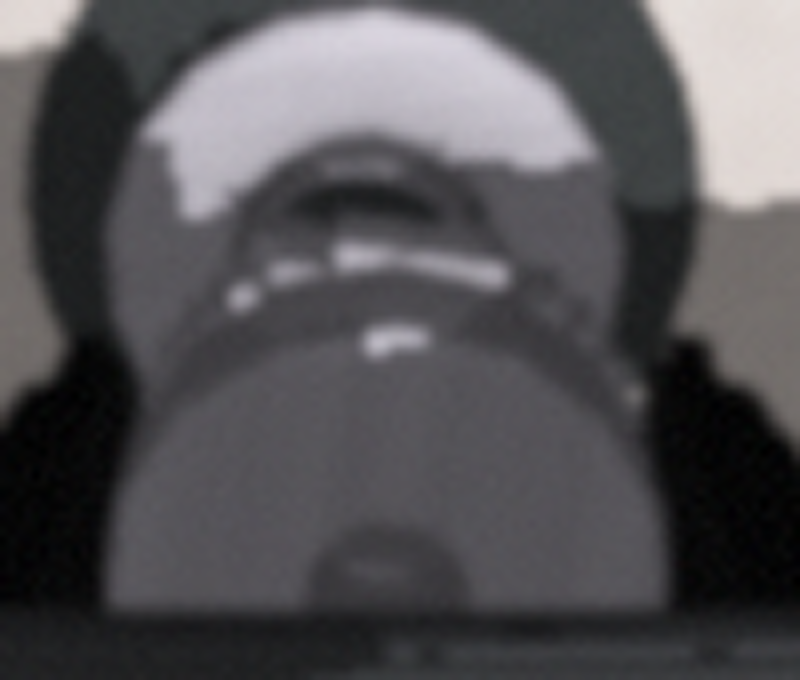

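View pics/c19.png

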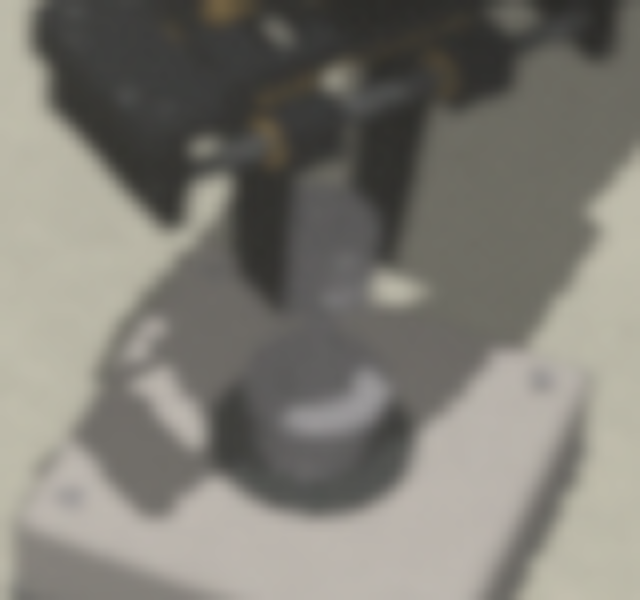

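Emit:
jog_arm(deltas=[0,-1.8,-3.8,0,0,0,0.3,3,0,0,0,0,0,0.3,0,0,0,0,0,0,0.3])

```text
t: 31.72
eef_pos: [575.5, 218.6, 314.9]
tcp_rot: [1.666, 1.566, -0.112]
ft_force: [-0.9, -0.3, -1.2]
opening: 0.389
```

```bash
python3 - <<'E'
from h import *
togo([575.65,218,138],-0.208)
E
```

```text
t 31.73 grasp [576.4 218.5 144. ] jawyaw -0.207 shift_tool [6.  0.2 0.5] shift_in_target_axes [5.9 0.2 0.5] rotvec [ 0.001 -0.    -0.005] F [-0.9 -0.3 -1.2] M [-0.09  0.06  0.02] open 0.389 j [ 0.26  0.58  1.68 -0.    0.89  0.46]
```

Emit:
jog_arm(deltas=[3,0.2,0.5,0,0,-0.005,0.3,2,0,0,0,0,0,0.3,0,0,0,0,0,0,0.3])

```text
t: 32.1
eef_pos: [575.6, 218.1, 309.5]
tcp_rot: [-2.298, 1.57, 2.207]
ft_force: [-0.6, -0.2, -0.4]
opening: 0.388
```

```bash
python3 - <<'E'
from h import *
togo([575.65,218,134.3],-0.208)
E
```

```text
t 32.10 grasp [575.5 218.2 138.5] jawyaw -0.207 shift_tool [4.2 0.1 0.1] shift_in_target_axes [4.2 0.1 0.1] rotvec [ 0.001 -0.     0.   ] F [-0.6 -0.2 -0.4] M [-0.07  0.11  0.02] open 0.388 j [0.25 0.58 1.68 0.   0.88 0.46]
```

Aligned. Descending in small steps.

Emit:
jog_arm(deltas=[3,0.1,0.1,0,0,0,0.3,2,0,0,0,0,0,0.3,2,0,0,0,0,0,0.3])

```text
t: 32.48
eef_pos: [575.7, 217.9, 302.1]
tcp_rot: [-2.52, 1.57, 1.985]
ft_force: [-0.5, -0.0, -0.9]
opening: 0.389
```

```bash
python3 - <<'E'
from h import *
togo([575.65,218,111.3],-0.208)
E
```

```text
t 32.48 grasp [575.7 218.  131.1] jawyaw -0.207 shift_tool [19.8 -0.1 -0.1] shift_in_target_axes [19.8 -0.1 -0.1] rotvec [ 0.001 -0.     0.   ] F [-0.5 -0.  -0.9] M [-0.08  0.09 -0.01] open 0.389 j [0.25 0.59 1.69 0.   0.86 0.46]
```

Emit:
jog_arm(deltas=[4,0,0,0,0,0,0.3,4,0,0,0,0,0,0.3,4,0,0,0,0,0,0.3])

```text
t: 32.85
eef_pos: [575.7, 217.7, 289.5]
tcp_rot: [-1.177, 1.57, -2.954]
ft_force: [-0.4, -1.0, 0.1]
opening: 0.39
```

```bash
python3 - <<'E'
from h import *
togo([575.65,218,111.3],-0.208)
E
```

```text
t 32.85 grasp [575.6 217.6 118.5] jawyaw -0.207 shift_tool [ 7.2 -0.1 -0.3] shift_in_target_axes [ 7.2 -0.1 -0.3] rotvec [0.001 0.    0.   ] F [-0.4 -1.   0.1] M [-0.29  0.12  0.04] open 0.39 j [0.25 0.61 1.7  0.   0.84 0.46]
```

Emit:
jog_arm(deltas=[4,0,-0.3,0,0,0,0.3,2,0,0,0,0,0,0.3,1.5,0,0,0,0,0,0.3])

```text
t: 33.22
eef_pos: [575.7, 217.9, 281.5]
tcp_rot: [-0.97, 1.57, -2.748]
ft_force: [-2.0, -2.9, 8.3]
opening: 0.387
```

Emit:
jog_arm(deltas=[1.5,0,0,0,0,0,0.3,1.5,0,0,0,0,0,0.3])

```text
t: 33.48
eef_pos: [575.6, 217.5, 278.4]
tcp_rot: [-0.654, 1.569, -2.432]
ft_force: [-1.8, -4.0, 0.5]
opening: 0.389
```

Emit:
jog_arm(deltas=[1.5,0,0,0,0,0,0.3,1.5,0,0,0,0,0,0.3,1,0,0,0,0,0,0.3])

```text
t: 33.85
eef_pos: [575.6, 217.4, 275.1]
tcp_rot: [-0.484, 1.569, -2.261]
ft_force: [-5.7, -6.3, 19.7]
opening: 0.39
```

```bash
python3 - <<'E'
from h import *
togo([575.65,218,104.3],-0.208)
E
```

```text
t 33.85 grasp [575.4 217.2 104.1] jawyaw -0.207 shift_tool [-0.2 -0.  -0.6] shift_in_target_axes [-0.2 -0.1 -0.6] rotvec [0.001 0.001 0.001] F [-5.7 -6.3 19.7] M [-1.11  1.34 -0.05] open 0.39 j [ 0.25  0.63  1.71 -0.    0.81  0.46]
```

Emit:
jog_arm(deltas=[0,0,0,0,0,0,0.3,0,0,0,0,0,0,0.6,0,0,0,0,0,0,0.6,-20,0,0,0,0,0,0.7,-30,0,0,0,0,0,1,-20,0,30,0,0,0,1,0,0,50,0,0,0,1,0,0,40,0,0,0,1,0,0,0,0,0,0,1])

```text
t: 34.98
eef_pos: [551.1, 99.1, 346.6]
tcp_rot: [2.271, 1.567, 0.495]
ft_force: [0.3, 1.1, -0.4]
opening: 0.998
```

```bash
python3 - <<'E'
from h import *
togo([575.65,218,180])
d=snap('wrist','w12'); 
for z in (80,106,110): print(z,proj(d,[575.6,218,z],True))
u,v=proj(d,[575.6,218,90],True); u,v=int(u),int(v); crop('w12',max(0,u-50),max(0,v-50),u+50,v+45,7,'c20'); print(u-50,v-50)
d=snap('scene','s12'); u,v=proj(d,[575.6,218,80]); print(u,v); u,v=int(u),int(v); crop('s12',u-40,v-35,u+40,v+35,9,'c21')
for z in (50,72,80,106,110): print(z,[(np.array(proj(d,[575.6,218,z]))-[u-40,v-35])*9])
E
```

```text
t 34.98 grasp [551.7  99.4 175.6] jawyaw -0.205 shift_tool [  -4.    -0.2 -121.4] shift_in_target_axes [  -4.4   -0.2 -121.4] rotvec [ 0.    -0.003 -0.003] F [ 0.3  1.1 -0.4] M [-0.07  0.06 -0.03] open 0.998 j [0.06 0.47 1.79 0.   0.89 0.26]
80 (np.float64(318.2406658816504), np.float64(59.65877253672147))
106 (np.float64(318.3869489415515), np.float64(51.84654263270397))
110 (np.float64(318.41249234820066), np.float64(50.48783863010274))
268 6
361.70154582703344 249.6088141246262
50 [array([359.55382917, 392.71662252])]
72 [array([364.4906878 , 339.96204819])]
80 [array([366.31391244, 320.47932712])]
106 [array([372.3455826 , 256.02575148])]
110 [array([373.28823613, 245.95268898])]
```

View pics/c20.png

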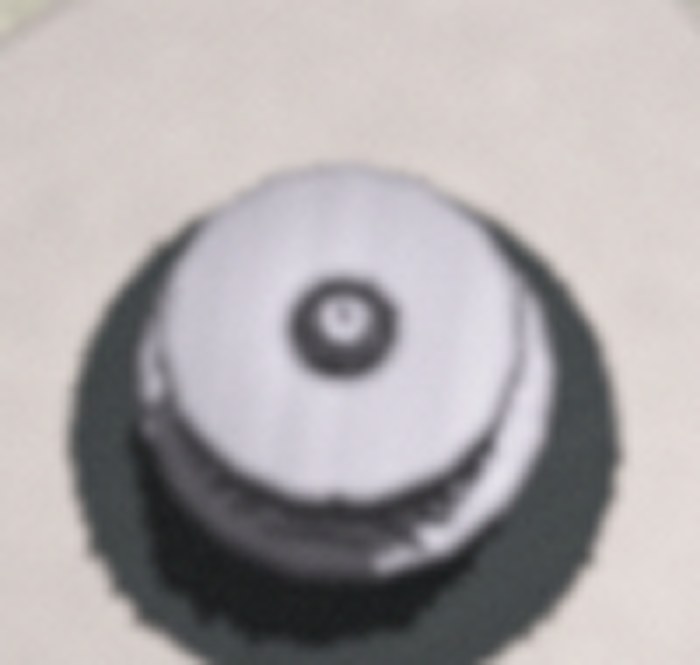

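View pics/c21.png

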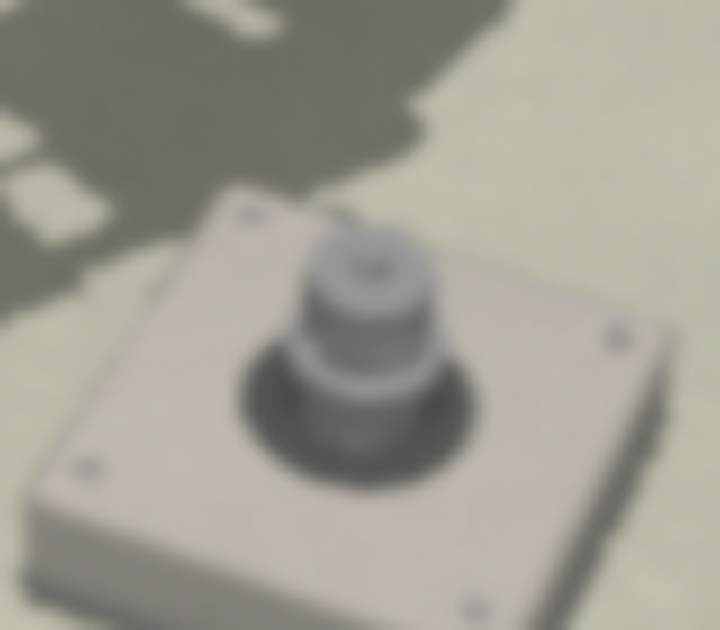

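```bash
python3 - <<'E'
from h import *
d=snap('top','t13'); a=load('top0')['image']; df=np.abs(a[:300,300:].astype(int)-d['image'][:300,300:]).max(2)
n,l,st,ct=cv2.connectedComponentsWithStats((df>40).astype('uint8'))
print([(st[i,:2]+[300,0],st[i,4]) for i in range(1,n) if st[i,4]>15])
print(env.job_done())
E
```

```text
[(array([300, 136]), np.int32(4554)), (array([359, 175]), np.int32(205)), (array([380, 224]), np.int32(183)), (array([422, 229]), np.int32(238))]
the job is handed in; nothing more can be done
None
```

View pics/t13.png

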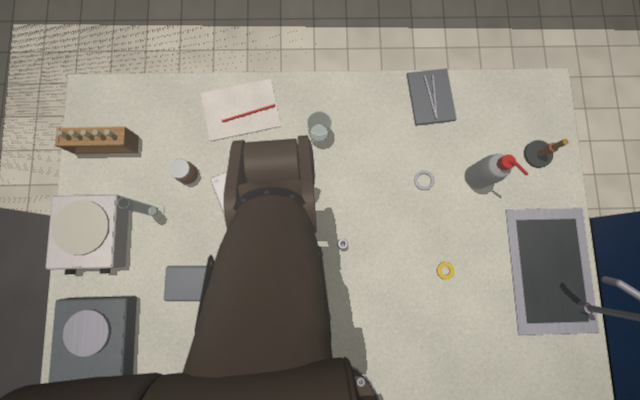

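I put the spacer, then the washer, then the bushing onto the spindle, and handed the job in at about 35 s of the 72 s allowed. All three look fully home.

- **Spacer:** it came to rest on the housing, with its measured height about 0.3 mm from the home value. In the picture it sat level around the spindle.
- **Washer:** it met the spacer at a contact force of about 16 N, within 0.2 mm of home, and looked concentric in the picture.
- **Bushing:** I read its slot direction and the tang's direction from the pictures and turned the bushing to match. It touched the tang at about 8 N, dropped straight over it without searching, and seated at about 20 N, within 0.2 mm of home. The last pictures show its top about 4 mm below the pilot's end, as it should be when home, with no visible gaps.
- **Bench:** comparing the top camera's right-hand half before and after, the only changes besides the arm and its shadow are the three empty spots the parts came from. The wide ring, sleeve, yellow washer, beaker and wash bottle are where they were. On the left side I only looked at the picture, where the jar, measuring cylinder and the visible part of the meter look undisturbed. The arm hid part of that side.

No check failed. The wrist and top cameras disagreed by up to about 3 mm on the spindle's position, so I aimed by comparing each held part with the spindle in the same wrist picture.

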